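# Swap the calibration blank in the test chamber for sensor housings

### The arm

A 6-joint arm with a two-finger parallel gripper is mounted at the origin on the work surface. World frame = base frame: x ahead of the robot, y to its left, z up, the work surface at z = 0. Lengths are in m, angles in rad, forces in N, time in s.
With the tool pointing down it reaches from about 0.35 to 0.975 m from the base axis. Payload 4.9 kg.
Tool frame: the origin (TCP) lies between the finger pads; the fingertips stand bot.tcp_to_tips ahead of it and the grasp point (between the pads) is the TCP (bot.tcp_to_tips is the distance from the TCP to the fingertips, in m); z points along the fingers, y is the line along which they close (so a half turn about z gives the same grasp; the last joint's range is limited). The gripper opens to 85 mm and grips with 20 to 120 N. Pads are 22 mm wide; open, the fingers measure 114 mm over their backs; the gripper's body (76 mm by 85 mm) begins 54 mm behind the grasp point. The pads swing forward as they close: fully open they stand 13 mm farther back than shut.
Start: joints at [-1.296, 0.053, 1.613, -0, 1.476, -0.119], TCP at [0.24, -0.577, 0.25] pointing down, gripper open.
Joint ranges: [-3.01, 3.01], [-1.01, 2.22], [0.06, 2.58], [-1.02, 4.17], [0.09, 2.62], [-3.14, 3.14]. Speed limits (rad/s): [2.57, 2.57, 3.14, 3.14, 3.14, 3.14].

### API

Orientations are given as a unit quaternion [w, x, y, z].
In Python, from plant import bot gives the robot as it stands. The module is installed in compiled form; this text tells all that it offers.
- The arm moves only by the tool play_rows, never from a script. Its argument "commands" is a list that holds one entry, the list of rows, each a list of 7 numbers: the shift along the tool's x, y, z scaled (see below), then the turn, a rotation vector about the tool's x, y, z scaled (see below), then the closure, from 0 (fully open) to 1 (shut). In form: [[[dx, dy, dz, wx, wy, wz, grip], ...]]. A call has 1 to 20 rows; each row is the pose to reach, as a shift and turn from the pose commanded when the call began, along the tool's axes at that moment; what a row does not reach only later rows make up. The controller multiplies each number of a shift by 0.5 m and each number of a turn by 90 degrees. A row lasts 1/10 s, in which the tool goes at most 50 mm and 8.59 degrees, less where a joint would pass 70% of its speed; a pose out of reach is approached as far as the arm can. A call with a number of a shift or a turn outside -1 to 1 is refused whole. A call with a gripper value outside its range is refused whole. The fingers move at their own pace and stop on an object; "newtons" is the grip in N (left out, the last holds). Time passes only in rows, so rows that repeat a pose let the fingers close. It gives the time, the measured TCP pose, the force, the opening and the grip force at its end, in the units of the state.
- bot.sense(): the state, without advancing time (a new reading comes with each control period).
- bot.read_camera(name): name is "side" or "top"; returns a dict with "color" (400x640x3 uint8, blue, green, red), "range_z" (400x640 float32, m along the optical axis (not along the pixel's ray), 0 where there is no reading), "K" (3x3 intrinsics, pixels), "R" (3x3) and "t" (3): a world point X has camera coordinates R X + t. Camera axes: x right, y down, z forward; pixel columns grow to the right and rows downward; lengths in m; the calibration is good to about 2 mm. A picture is of the moment at which its call begins.
- bot.close_job(): hands the job in; it is judged then, once.
Trained networks look in a picture, given as the dict that the camera call returned (one of the last four; its "shot" number tells which), for a name from the list of things; names that differ only in an ending like _2 or _b are one class to them, and where a whole thing is asked for, a point or a joint stands for the part that bears it (a point fixed in the world has none). Each returns a list of dicts, best first, with "conf" (0 to 1); they miss things now and then, are a little off and sometimes report something else, mostly with a low value. They report only what shows in the picture. A call takes as long as a camera call. They do not tell look-alikes from the thing itself.
- bot.silhouettes(name, picture): "region" (400x640 bool, what is visible of it) and "bbox" ([left, top, right, bottom] in pixels, round what is visible of it).
The state is a dict: "time": time; "q": joint angles; "qvel": joint speeds; "effort": joint torques, N m; "position": TCP position; "tcp_rot": TCP orientation; "contact_force": force on the tool from outside, world axes, zero at the start; "torque": the same for the moment, N m; "grip_width": finger opening in m; "gripper_force": force on a finger pad.
Only numpy, scipy, OpenCV 4.12 (cv2) and the standard library are available. Lean on these libraries where they do the work, as an engineer would, in place of code of your own. Each camera call takes 0.05 s, during which the arm holds its last target. There are 200 camera calls.

### The job

Slide the test chamber's cover open, take the wide-headed calibration blank out through the roof slot and stand it on the middle of the cork pad, and put every plain flanged sensor housing into the chamber through the same slot (each foot must be tilted through, and the housing righted inside), so that all of them stand upright on the chamber's floor. Then slide the cover fully shut, and only after that press the sprung lever at the chamber's end down until it catches and stays down by itself. Leave everything else on the bench where it is.

Things in the scene. Friction and masses are not known exactly. Their poses are not given: they have to be found in the camera images.
- chamber: fixed low stainless test chamber, 170 (x) x 320 (y) x 131 high. Origin: centre of its underside; x to its back (clear wall), y along its length, z up; its yaw varies. Walls and roof 5 thick, inner floor at z = 8, roof underside at 126, roof top at 131; inside 160 (x) x 310 (y). The lever's stand, up to 113 high, is at its +y end, out to y = 230
- chamber_slot (a point): centre of the chamber's only opening, at the roof's top (axes as the chamber): a slot in the roof, 68 wide (x from -34 to 34) and as long as the inside (y from -155 to 155). The sliding cover lies over it
- cover (a joint): sliding clear cover on the roof, 88 (x) x 290 (y) x 6 thick: metres slid open towards the chamber's +x. 0 = shut, centred over the slot; 0.105 = fully open (stop), its edge then 27 behind the slot's. About 2 N of friction; stays where left. Starts shut or nearly shut
- cover_grip (a point): point in the cover's upright aluminium fin handle, 50 (along chamber x) x 12 (along y), standing 36 above the cover's plate. The point is on the fin's centre, 26 above the roof's top (16 below the fin's top), and 15 towards chamber +x from the cover's centre. Pinch it from above, fingers closing along the chamber's y
- lever (a joint): sprung clamp lever at the chamber's +y end, radians pressed. 0 = up (arm rises 26 degrees towards the chamber's front), 0.45 = level, 0.52 = hard stop. Its end rides down over a sprung pawl; beyond about 0.46 the pawl snaps over it and, let go, it stays down at about 0.445. If not caught it springs up again. The pad takes about 4 N at first, about 12 N at the bottom
- lever_pad (a point): centre of the top face of the lever's black press pad, 34 (along the arm) x 36. It swings about a pivot 100 along the arm, 10 below the face's line, at chamber (75, 205, 75). Pad about 127 above the bench when up, about 85 when caught. The pawl's housing stands 60 from it towards chamber -x. Press from above with closed fingers
- housing1: flanged stainless sensor housing, one of two or three alike (the rest absent): foot flange 80 across x 8 thick, plain round stem 26 across from its middle up to 105. Origin: centre of the foot's underside, z up the stem. 0.3 to 0.5 kg. Starts standing on the bench. Its foot is too wide for the slot when level; leaned about 20 degrees across the slot, one edge goes under the roof first
- housing2: flanged stainless sensor housing, one of two or three alike (the rest absent): foot flange 80 across x 8 thick, plain round stem 26 across from its middle up to 105. Origin: centre of the foot's underside, z up the stem. 0.3 to 0.5 kg. Starts standing on the bench. Its foot is too wide for the slot when level; leaned about 20 degrees across the slot, one edge goes under the roof first
- housing3: flanged stainless sensor housing, one of two or three alike (the rest absent): foot flange 80 across x 8 thick, plain round stem 26 across from its middle up to 105. Origin: centre of the foot's underside, z up the stem. 0.3 to 0.5 kg. Starts standing on the bench. Its foot is too wide for the slot when level; leaned about 20 degrees across the slot, one edge goes under the roof first
- housing4: flanged stainless sensor housing, one of two or three alike (the rest absent): foot flange 80 across x 8 thick, plain round stem 26 across from its middle up to 105. Origin: centre of the foot's underside, z up the stem. 0.3 to 0.5 kg. Starts standing on the bench. Its foot is too wide for the slot when level; leaned about 20 degrees across the slot, one edge goes under the roof first
- blank: calibration blank: same foot (80 across x 8) as a housing, but its 26 stem ends in a wider round head, 40 across, from 70 to 100 high. Origin: centre of the foot's underside, z up. 0.42 kg. Starts standing alone on the chamber's floor under the slot, near its middle line (within 20 in x). It must be leaned to come out, just as a housing to go in
- pad: fixed square cork pad on the bench, 120 x 120 x 4 thick, empty at the start. Origin: centre of its underside
- screwdriver: bystander, not part of the job: screwdriver, 120 long, lying among the housings
- tape: bystander, not part of the job: roll of tape, ring 60 across, 20 high. Origin at its underside
- cup: bystander, not part of the job: small white cup, 60 across, 45 high. Origin at its underside
- clips: bystander, not part of the job: small open blue bin, 70 x 60 x 35. Origin at its underside
- flask: bystander, not part of the job: white plastic bottle, 56 across, 130 high. Origin at its underside
- wrench: bystander, not part of the job: steel wrench, 150 long, lying
- collar: bystander, not part of the job: loose steel clamp collar, ring 70 across, 14 high. Origin at its underside
There are look-alikes about, which are no part of the job. What is shaped like the housing1 but red is not meant. What is shaped like the housing3 but purple is not meant.

How it is judged:
By the outcome, as a careful person would: the job done as asked, in the order asked, and still so for the second after the job is handed in, with the robot touching nothing.
Of housing1, housing2, housing3, housing4 only 2 to 3 are there at a start; the rules pass over those that are not, and their reading is None.
At some moment in a run one of housing1, housing2, housing3, housing4 may be knocked a few centimetres aside while the robot is not near it.
It also fails if it takes over 210 s, if anything falls off the work surface, if the arm or the gripper's body presses on something with over 40 N, if the wrist force passes 120 N, or if a joint passes its speed limit or range.

## Working session

There is one attempt and no reset: what is moved stays moved. The work goes in short steps, Python scripts to look and compute and a tool call to move; the robot and the scene stay as the last step left them, time stands still between calls to the robot, and variables do not carry over. Pictures are saved under pics/ and viewed, at most 14 in all, crops included, and the job is handed in when it is done.

Besides the shell and the picture viewer there is one more tool, called after "Request:" by a JSON object that holds its "name" and its "arguments". play_rows: Moves the arm, as the interface text tells. Its arguments: {"type":"object","properties":{"commands":{"type":"array"},"newtons":{"type":"number"}},"required":["commands"]}

```bash
mkdir -p pics
cat > h.py <<'E'
import numpy as np, cv2
from plant import bot
from scipy.spatial.transform import Rotation as Ro
def cloud(p):
    z=p["range_z"]; v,u=np.mgrid[0:400,0:640]; K=p["K"]
    c=np.stack([(u-K[0,2])/K[0,0]*z,(v-K[1,2])/K[1,1]*z,z],-1)
    w=(c-p["t"])@p["R"]; w[z==0]=np.nan
    return w
E
python3 - <<'E'
from h import *
a=bot.read_camera("top"); b=bot.read_camera("side")
cv2.imwrite("pics/a.png",a["color"]);cv2.imwrite("pics/b.png",b["color"])
np.set_printoptions(precision=3,suppress=True)
for n,p in(("top",a),("side",b)):
    print(n,p["K"].tolist(),-p["R"].T@p["t"],p["R"].tolist())
    w=cloud(p)
    for o in "chamber cover cover_grip lever housing1 blank pad".split():
        for d in bot.silhouettes(o,p):
            if d["conf"]<.3: continue
            q=w[d["region"]]; print(o,round(d["conf"],2),d["bbox"],np.nanmedian(q,0),np.nanpercentile(q[:,2],[2,98]), d["region"].sum())
s=bot.sense();print(s,bot.tcp_to_tips)
E
```

```text
top [[484.55148427773565, 0.0, 319.5909526809518], [0.0, 484.55148427773565, 194.4000695033887], [0.0, 0.0, 1.0]] [ 0.307 -0.022  1.187] [[-0.0030362990176460063, -0.9998816151991164, 0.015084312217712028], [-0.9807569538392604, 3.292468617009578e-05, -0.19523267250104315], [0.1952090632737373, -0.015386828873130927, -0.9806409470917574]]
chamber 0.72 [131.4, 99.1, 307.6, 235.6] [0.566 0.185 0.134] [0.006 0.143] 15240
chamber 0.67 [385.5, 128.8, 444.1, 183.4] [ 0.64  -0.284  0.005] [0.   0.01] 2129
cover 0.69 [164.1, 143.2, 300.1, 189.7] [0.578 0.156 0.138] [0.134 0.172] 5069
cover 0.66 [347.0, 214.2, 376.0, 242.2] [ 0.456 -0.142  0.01 ] [0.004 0.108] 828
cover 0.61 [397.0, 183.8, 416.4, 231.7] [ 0.486 -0.258  0.023] [0.001 0.03 ] 294
cover_grip 0.65 [389.3, 129.7, 445.8, 183.4] [ 0.639 -0.285  0.005] [0.   0.01] 2126
cover_grip 0.64 [166.8, 140.5, 298.3, 195.1] [0.578 0.155 0.138] [0.133 0.172] 5196
lever 0.78 [134.9, 145.0, 153.6, 198.0] [0.561 0.363 0.121] [0.001 0.139] 588
lever 0.34 [130.0, 98.0, 308.6, 232.0] [0.565 0.185 0.134] [0.008 0.143] 14838
housing1 0.96 [303.7, 258.2, 
[... 1314 characters left out ...]
 [339.8, 342.6, 372.6, 389.1] [ 0.532 -0.428  0.009] [0.003 0.105] 1073
housing1 0.64 [279.8, 324.5, 312.1, 371.3] [ 0.411 -0.369  0.009] [0.002 0.105] 1061
pad 0.61 [355.6, 293.2, 419.3, 341.5] [ 0.641 -0.291  0.003] [-0.001  0.007] 2088
{'time': 0.8, 'q': array([-1.296,  0.053,  1.613,  0.   ,  1.476, -0.119]), 'qvel': array([-0.001,  0.001,  0.   , -0.002, -0.001, -0.   ]), 'effort': array([ -0.001, -39.365, -37.045,  -0.   ,   0.   ,   0.   ]), 'position': array([ 0.24 , -0.577,  0.25 ]), 'tcp_rot': array([0.   , 0.981, 0.196, 0.   ]), 'contact_force': array([-0.113, -0.14 ,  0.047]), 'torque': array([-0.039,  0.023,  0.044]), 'gripper_force': 0.0, 'grip_width': 0.0855300520587594} 0.019
```

View pics/a.png

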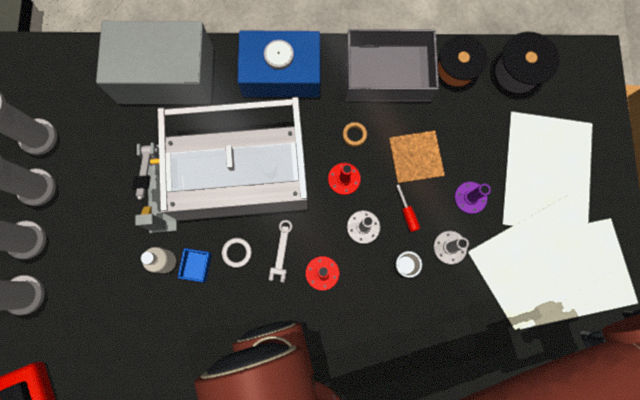

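View pics/b.png

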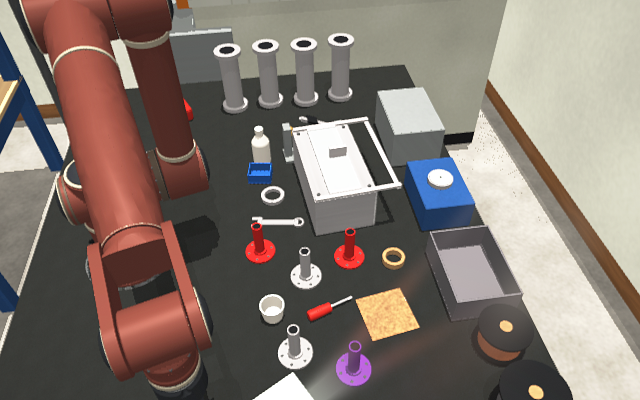

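Top view: steel (plain) housings at px (363,226) and (451,246). Look-alikes to avoid are the red ones at (344,179) and (322,272) and the purple one at (472,197). The chamber is at (220,165) with the lever at (143,180), and the pad is at (416,157). No third steel housing shows yet, though one could be hidden by the arm.

```bash
cat >> h.py <<'E'
np.set_printoptions(precision=4,suppress=True)
def stems(p,zlo=.095,zhi=.115,box=None):
    "blobs whose points lie in a height band: centre, size, mean colour"
    w=cloud(p); m=((w[...,2]>zlo)&(w[...,2]<zhi)).astype(np.uint8)
    if box is not None: m&=((w[...,0]>box[0])&(w[...,0]<box[1])&(w[...,1]>box[2])&(w[...,1]<box[3])).astype(np.uint8)
    n,l,st,c=cv2.connectedComponentsWithStats(m)
    for i in range(1,n):
        if st[i,4]>12:
            q=w[l==i]; print("blob px",c[i].round(),st[i,4],"min",q.min(0),"max",q.max(0),"mid",(q.min(0)+q.max(0))[:2]/2,"bgr",p["color"][l==i].mean(0).round())
E
python3 - <<'E'
from h import *
a=bot.read_camera("top"); b=bot.read_camera("side")
for p in(a,b): 
    print("--");stems(p,box=(.3,.7,-.6,0.02))
    print("fin");stems(p,.155,.18,box=(.4,.75,0,.35))
    w=cloud(p)
    m=(w[...,2]>.123)&(w[...,2]<.150)&(w[...,0]>.4)&(w[...,0]<.75)&(w[...,1]>-.05)&(w[...,1]<.33)
    m=cv2.morphologyEx(m.astype(np.uint8),cv2.MORPH_OPEN,np.ones((5,5)))
    q=w[m>0]
    # front edge: per y bin the min x ; -y edge: per x bin the min y
    yb=np.arange(.04,.30,.01); fx=[np.percentile(q[(abs(q[:,1]-y)<.005),0],2) if (abs(q[:,1]-y)<.005).sum()>5 else np.nan for y in yb]
    xb=np.arange(.5,.64,.01); fy=[np.percentile(q[(abs(q[:,0]-x)<.005),1],2) if (abs(q[:,0]-x)<.005).sum()>5 else np.nan for x in xb]
    print(np.array(fx));print(np.array(fy))
    print("lever pad");stems(p,.115,.14,box=(.45,.68,.32,.42))
    for n in("pad",):
        for d in bot.silhouettes(n,p)[:1]:
            q=w[d["region"]];q=q[(q[:,2]<.012)];r=cv2.minAreaRect(q[:,:2].astype(np.float32)*1000);print(n,d["conf"],r)
m=cv2.resize(a["color"][90:250,120:320],None,fx=4,fy=4,interpolation=cv2.INTER_CUBIC);cv2.imwrite("pics/c.png",m[:600,:800])
E
```

```text
--
blob px [346. 169.] 107 min [ 0.5693 -0.1137  0.0964] max [ 0.5939 -0.0881  0.1125] mid [ 0.5816 -0.1009] bgr [ 39.  43. 140.]
blob px [484. 190.] 118 min [ 0.5214 -0.4292  0.0955] max [ 0.547  -0.4024  0.1098] mid [ 0.5342 -0.4158] bgr [93. 43. 78.]
blob px [301. 202.] 19 min [ 0.5036 -0.0078  0.0968] max [0.5064 0.0193 0.1149] mid [0.505  0.0057] bgr [72. 74. 77.]
blob px [367. 221.] 110 min [ 0.4484 -0.1588  0.095 ] max [ 0.4732 -0.1337  0.1108] mid [ 0.4608 -0.1462] bgr [122. 125. 130.]
blob px [461. 243.] 119 min [ 0.3978 -0.3696  0.0951] max [ 0.4226 -0.3443  0.1102] mid [ 0.4102 -0.3569] bgr [108. 111. 115.]
blob px [323. 271.] 112 min [ 0.3367 -0.0567  0.0952] max [ 0.3608 -0.0324  0.1098] mid [ 0.3487 -0.0445] bgr [ 58.  61. 145.]
fin
blob px [229. 157.] 156 min [0.5691 0.151  0.1557] max [0.6186 0.1652 0.1786] mid [0.5938 0.1581] bgr [201. 203. 203.]
[0.5041 0.5029 0.5024 0.502  0.5018 0.5004 0.4983 0.4992 0.4974 0.4973
 0.4956 0.4953 0.4925 0.493  0.4928 0.4906 0.4906 0.4887 0.4885 0.4869
 0.4861 0.4865 0.4851 0.4838 0.4817 0.482 ]
[ 0.0298 -0.0037  0.0006  0.0005  0.00
[... 1283 characters left out ...]
353 -0.4196] bgr [128.  83. 127.]
fin
blob px [337. 149.] 124 min [0.5697 0.1447 0.1554] max [0.6193 0.1669 0.1768] mid [0.5945 0.1558] bgr [181. 184. 187.]
[0.5065 0.5029 0.5023 0.5024 0.5034 0.5015 0.5005 0.4968 0.5    0.4982
 0.4973 0.495  0.4941 0.4942 0.4909 0.4903 0.4897 0.4908 0.4869 0.4903
 0.4855 0.4866 0.4874 0.4858 0.4849 0.4822]
[ 0.0464 -0.008  -0.0104 -0.0089 -0.0061 -0.0071 -0.0066 -0.0056 -0.0038
 -0.0042 -0.0025 -0.0017 -0.0006  0.0002  0.0016]
lever pad
blob px [309. 120.] 122 min [0.507  0.3354 0.1154] max [0.566  0.3757 0.1389] mid [0.5365 0.3556] bgr [82. 82. 83.]
pad 0.92 ((642.0361328125, -287.13531494140625), (119.2713394165039, 125.35789489746094), 9.559311866760254)
```

View pics/c.png

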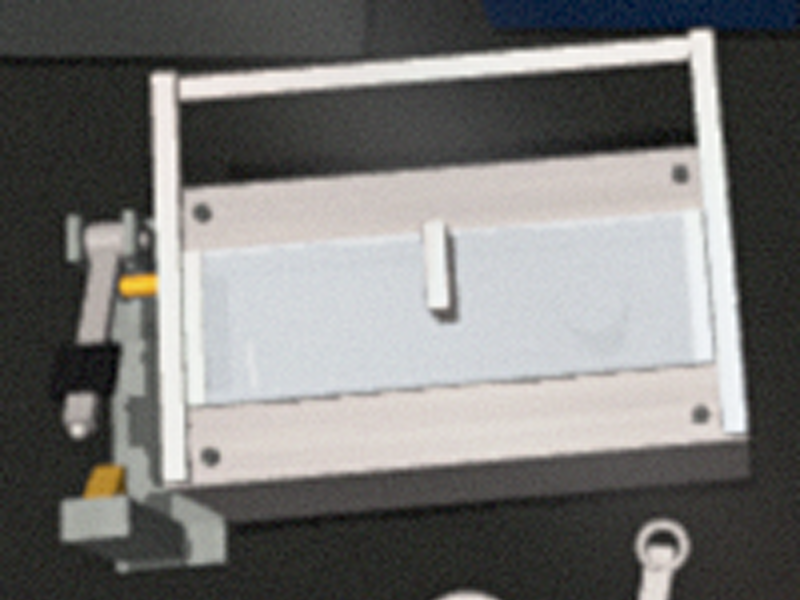

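The crop shows the cover shut with its fin at (437,265), the blank faint under the clear cover at (605,305), and the lever's black press pad at (85,370). The front is the robot side. From the fit, the chamber origin is about (0.579, 0.1565) and yaw about 0.087.

```bash
cat >> h.py <<'E'
C=np.array([.579,.1565,0]); YAW=.087
Rc=Ro.from_euler("z",YAW).as_matrix()
def ch(x,y,z): return C+Rc@np.array([x,y,z])/1000     # chamber mm -> world m
def inch(p): return Rc.T@(np.asarray(p)-C)*1000
def down(yaw=YAW,th=0):  # th>0: gripper leans to chamber -x
    c,s=np.cos(yaw),np.sin(yaw)
    return np.array([[c,s,0],[s,-c,0],[0,0,-1]])@Ro.from_euler("y",th,degrees=True).as_matrix()
def cur():
    s=bot.sense(); q=s["tcp_rot"]; return s["position"],Ro.from_quat([q[1],q[2],q[3],q[0]]).as_matrix()
def rows(*goals,frm=None):
    p,R=frm or cur()
    for gp,gR in goals:
        d=R.T@(gp-p); r=Ro.from_matrix(R.T@gR).as_rotvec()
        print(np.round(np.r_[d/.5,r/(np.pi/2)],3).tolist(), "mm",round(np.linalg.norm(d)*1000))
def foot(p,s,th=0,yaw=YAW): # TCP pose holding a thing whose foot centre is at p(world), s mm up its stem
    R=down(yaw,th); return np.asarray(p)-s/1000*R[:,2],R
E
python3 - <<'E'
from h import *
rows((ch(15,0,230),down()),(ch(15,0,160),down()))
E
```

```text
[1.218, -1.086, 0.041, 0.0, -0.0, 0.195] mm 816
[1.218, -1.086, 0.181, 0.0, -0.0, 0.195] mm 821
```

Request:
{"name": "play_rows", "arguments": {"commands": [[[0.61, -0.54, 0.0, 0, 0, 0.195, 0.3], [0.61, -0.54, 0.0, 0, 0, 0.195, 0.3], [0.61, -0.54, 0.0, 0, 0, 0.195, 0.3], [0.61, -0.54, 0.0, 0, 0, 0.195, 0.3], [0.61, -0.54, 0.0, 0, 0, 0.195, 0.3], [0.61, -0.54, 0.0, 0, 0, 0.195, 0.3], [0.61, -0.54, 0.0, 0, 0, 0.195, 0.3], [0.61, -0.54, 0.0, 0, 0, 0.195, 0.3], [0.61, -0.54, 0.0, 0, 0, 0.195, 0.3], [0.61, -0.54, 0.0, 0, 0, 0.195, 0.3]]], "newtons": 60}}

```text
time: 2.0
position: [0.4183, -0.2097, 0.2505]
tcp_rot: [0.0, 0.999, 0.045, 0.0]
contact_force: [0.4, -1.1, 0.1]
grip_width: 0.0597
gripper_force: 0.0
```

Run:
```python
from h import *
print(bot.sense()["time"])
rows((ch(15,0,230),down()),(ch(15,0,160),down()),(ch(125,0,160),down()))
```

```text
2.0
[0.416, -0.7, 0.041, 0.0, -0.0, 0.002] mm 408
[0.416, -0.7, 0.181, 0.0, -0.0, 0.002] mm 417
[0.636, -0.699, 0.181, 0.0, -0.0, 0.002] mm 481
```

Request:
{"name": "play_rows", "arguments": {"commands": [[[0.416, -0.7, 0.04, 0, 0, 0, 0.4], [0.416, -0.7, 0.04, 0, 0, 0, 0.4], [0.416, -0.7, 0.04, 0, 0, 0, 0.4], [0.416, -0.7, 0.04, 0, 0, 0, 0.4], [0.416, -0.7, 0.04, 0, 0, 0, 0.4], [0.416, -0.7, 0.04, 0, 0, 0, 0.4], [0.416, -0.7, 0.04, 0, 0, 0, 0.4], [0.416, -0.7, 0.04, 0, 0, 0, 0.4], [0.416, -0.7, 0.04, 0, 0, 0, 0.4], [0.416, -0.7, 0.04, 0, 0, 0, 0.4], [0.416, -0.7, 0.04, 0, 0, 0, 0.4]]]}}

```text
time: 3.1
position: [0.5947, 0.154, 0.2301]
tcp_rot: [0.0, 0.999, 0.043, -0.0]
contact_force: [-1.0, 0.2, 0.1]
grip_width: 0.0509
gripper_force: 0.0
```

Run:
```python
from h import *
rows((ch(15,0,160),down()),(ch(125,0,160),down()))
p=bot.read_camera("side");stems(p,.155,.178,box=(.4,.75,0.05,.35))
p=bot.read_camera("top");stems(p,box=(.2,.9,-.7,0.0))
```

```text
[-0.001, -0.008, 0.14, 0.001, 0.0, -0.001] mm 70
[0.219, -0.008, 0.14, 0.001, 0.0, -0.001] mm 130
blob px [337. 149.] 127 min [0.5697 0.1462 0.1555] max [0.6189 0.1674 0.1747] mid [0.5943 0.1568] bgr [152. 155. 161.]
blob px [346. 169.] 107 min [ 0.5694 -0.1137  0.0951] max [ 0.5939 -0.088   0.1122] mid [ 0.5817 -0.1008] bgr [ 40.  42. 139.]
blob px [483. 190.] 120 min [ 0.5213 -0.428   0.095 ] max [ 0.5464 -0.402   0.1115] mid [ 0.5339 -0.415 ] bgr [92. 43. 77.]
blob px [367. 221.] 111 min [ 0.4478 -0.1589  0.0967] max [ 0.4727 -0.1339  0.1099] mid [ 0.4602 -0.1464] bgr [123. 125. 130.]
blob px [461. 244.] 119 min [ 0.3979 -0.3693  0.0956] max [ 0.4226 -0.3437  0.1111] mid [ 0.4102 -0.3565] bgr [108. 110. 114.]
blob px [323. 271.] 112 min [ 0.3367 -0.0567  0.099 ] max [ 0.361  -0.0324  0.1114] mid [ 0.3488 -0.0445] bgr [ 58.  62. 144.]
```

Request:
{"name": "play_rows", "arguments": {"commands": [[[0, -0.008, 0.07, 0, 0, 0, 0.4], [0, -0.008, 0.138, 0, 0, 0, 0.4], [0, -0.008, 0.138, 0, 0, 0, 0.4], [0, -0.008, 0.138, 0, 0, 0, 1], [0, -0.008, 0.138, 0, 0, 0, 1], [0, -0.008, 0.138, 0, 0, 0, 1], [0, -0.008, 0.138, 0, 0, 0, 1], [0, -0.008, 0.138, 0, 0, 0, 1], [0.04, -0.008, 0.138, 0, 0, 0, 1], [0.08, -0.008, 0.138, 0, 0, 0, 1], [0.12, -0.008, 0.138, 0, 0, 0, 1], [0.16, -0.008, 0.138, 0, 0, 0, 1], [0.19, -0.008, 0.138, 0, 0, 0, 1], [0.207, -0.008, 0.138, 0, 0, 0, 1], [0.207, -0.008, 0.138, 0, 0, 0, 1]]]}}

```text
time: 4.7
position: [0.6982, 0.1681, 0.1644]
tcp_rot: [0.001, 0.999, 0.044, 0.0]
contact_force: [-6.1, -4.7, 8.6]
grip_width: 0.0111
gripper_force: 60.8
```

Request:
{"name": "play_rows", "arguments": {"commands": [[[0, 0, 0, 0, 0, 0, 0.4], [0, 0, 0, 0, 0, 0, 0.4], [0, 0, 0, 0, 0, 0, 0.4], [0, 0, 0, 0, 0, 0, 0.4], [0, 0, -0.1, 0, 0, 0, 0.4], [0, 0, -0.2, 0, 0, 0, 0.4], [-0.1, 0, -0.2, 0, 0, 0, 0.4], [-0.2, 0, -0.2, 0, 0, 0, 0.4], [-0.3, 0, -0.2, 0, 0, 0, 0.4], [-0.4, 0, -0.2, 0, 0, 0, 0.4], [-0.5, 0, -0.2, 0, 0, 0, 0.4], [-0.5, 0, -0.2, 0, 0, 0, 0.4]]]}}

```text
time: 5.9
position: [0.4425, 0.1471, 0.2594]
tcp_rot: [-0.0, 0.999, 0.044, -0.001]
contact_force: [1.0, 0.2, -0.8]
grip_width: 0.0513
gripper_force: 0.0
```

Run:
```python
from h import *
for n in("top","side"):
    p=bot.read_camera(n);w=cloud(p)
    stems(p,.09,.119,box=(.53,.65,0.01,.32)); print("fin");stems(p,.155,.178,box=(.5,.8,0.05,.3))
    # inner-floor foot
    for d in bot.silhouettes("blank",p): 
        q=w[d["region"]]; print(d["conf"],d["bbox"],np.nanmedian(q,0))
    cv2.imwrite(f"pics/d_{n}.png",cv2.resize(p["color"][90:250,120:320] if n=="top" else p["color"][90:240,280:430],None,fx=4,fy=4)[:600])
```

```text
blob px [268. 165.] 255 min [0.5721 0.0612 0.0904] max [0.6122 0.1003 0.1167] mid [0.5922 0.0807] bgr [182. 187. 194.]
blob px [166. 164.] 14 min [0.5865 0.3133 0.0909] max [0.6066 0.3171 0.1041] mid [0.5965 0.3152] bgr [66. 67. 71.]
fin
blob px [227. 112.] 150 min [0.6708 0.16   0.1555] max [0.7208 0.1757 0.1774] mid [0.6958 0.1679] bgr [189. 191. 195.]
0.66 [255.4, 156.7, 284.0, 182.8] [0.5903 0.077  0.0219]
blob px [321. 133.] 160 min [0.5352 0.3015 0.09  ] max [0.6051 0.3192 0.1189] mid [0.5701 0.3104] bgr [112. 114. 118.]
blob px [341. 185.] 172 min [0.5727 0.056  0.0902] max [0.612  0.1007 0.1108] mid [0.5923 0.0783] bgr [197. 199. 203.]
fin
blob px [373. 143.] 124 min [0.6718 0.1555 0.1552] max [0.7219 0.1731 0.1759] mid [0.6969 0.1643] bgr [179. 181. 185.]
0.64 [339.7, 118.6, 398.0, 189.7] [0.681  0.1522 0.1359]
0.51 [333.1, 176.8, 349.3, 190.3] [0.5905 0.0693 0.104 ]
```

View pics/d_top.png

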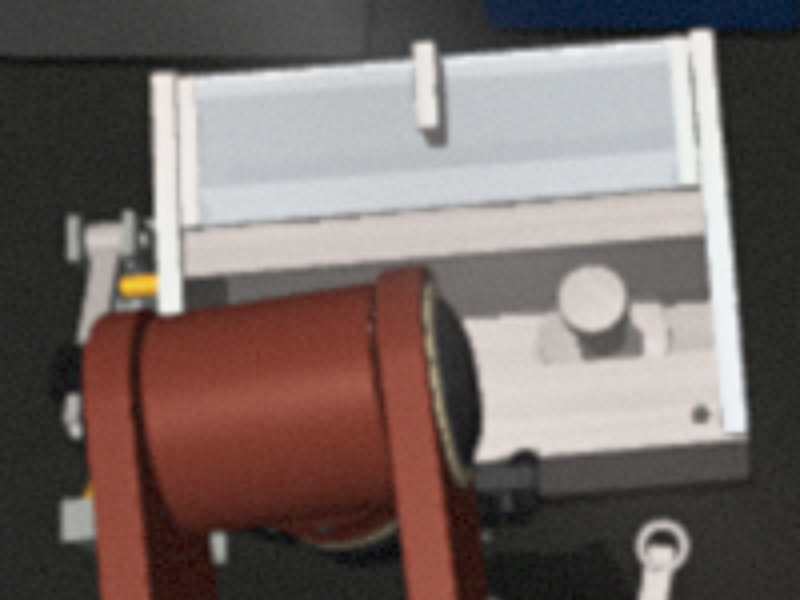

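The cover is open, and the blank's head is at crop (593,300), about (0.592,0.080) in world, i.e. chamber (6,-78). Next I compute the best-clearance planar path for the leaned passage.

```bash
cat > plan.py <<'E'
import numpy as np, heapq
def boxpts(x0,x1,z0,z1):
    X=np.linspace(x0,x1,max(2,int((x1-x0)/2)+1));Z=np.linspace(z0,z1,max(2,int((z1-z0)/2)+1))
    return np.r_[np.c_[X,0*X+z0],np.c_[X,0*X+z1],np.c_[0*Z+x0,Z],np.c_[0*Z+x1,Z]]
OB=[(-85,-34,126,131),(34,85,126,131),(56,150,131,138),(90,146,138,175),(-85,-80,0,131),(80,85,0,131)]
def parts(s,head):
    P=[boxpts(-40,40,0,8),boxpts(-13,13,8,105),boxpts(-15,15,s-19,s+54),boxpts(-43,43,s+54,s+200)]
    if head:P.append(boxpts(-20,20,70,100))
    return np.concatenate(P)
def clear(fx,fz,th,P):
    t=np.radians(th);c,s=np.cos(t),np.sin(t)
    q=np.stack([c*P[:,0]-s*P[:,1]+fx, s*P[:,0]+c*P[:,1]+fz],1)
    m=99.
    for a,b,l,h in OB:
        dx=np.maximum(a-q[:,0],q[:,0]-b);dz=np.maximum(l-q[:,1],q[:,1]-h)
        d=np.where((dx>0)&(dz>0),np.hypot(dx,dz),np.maximum(dx,dz)); m=min(m,d.min())
    return m
def search(P,start,goal,sg=1):
    FX=np.arange(-40,41,4);FZ=np.arange(10,171,4);TH=sg*np.arange(0,37,4)
    cl=np.array([[[clear(x,z,t,P) for t in TH] for z in FZ] for x in FX])
    f=lambda p:(abs(FX-p[0]).argmin(),abs(FZ-p[1]).argmin(),abs(TH-p[2]).argmin())
    S,G=f(start),f(goal);D={S:0};pr={};h=[(0,S)];mv=[(i,j,k) for i in(-1,0,1) for j in(-1,0,1) for k in(-1,0,1) if i or j or k]
    while h:
        d,u=heapq.heappop(h)
        if u==G:break
        if d>D[u]:continue
        for m in mv:
            v=tuple(np.add(u,m))
            if min(v)<0 or v[0]>=len(FX) or v[1]>=len(FZ) or v[2]>=len(TH):continue
            c=cl[v]
            if c<1.5:continue
            w=d+np.linalg.norm(m)*(1+ (0 if c>9 else 20*(1-c/9)**1.5))
            if w<D.get(v,1e9):D[v]=w;pr[v]=u;heapq.heappush(h,(w,v))
    path=[G]
    while path[-1]!=S:path.append(pr[path[-1]])
    return [(FX[i],FZ[j],TH[k],round(cl[i,j,k],1)) for i,j,k in path[::-1]]
if __name__=="__main__":
    for n,s,hd,sg in(("blank",85,1,1),("blank",85,1,-1),("hous",88,0,1)):
        a=(6,10,0);b=(0,170,0)
        p=search(parts(s,hd),a,b,sg);print(n,sg,"min",min(x[3] for x in p))
        print(" ".join("(%d,%d,%d:%.0f)"%x for x in p))
E
python3 plan.py
```

```text
blank 1 min 4.4
(4,10,0:14) (4,14,0:15) (4,18,0:13) (4,22,0:11) (4,26,0:10) (4,30,0:10) (4,34,0:10) (4,38,0:10) (4,42,0:10) (4,46,0:10) (4,50,0:10) (4,54,0:10) (4,58,0:10) (4,62,0:10) (4,66,0:11) (0,70,4:12) (0,74,4:15) (0,78,4:17) (0,82,4:18) (0,86,4:18) (0,90,4:18) (0,94,4:18) (-4,98,8:12) (-8,102,8:9) (-8,106,12:6) (-8,110,16:5) (-8,114,20:4) (-8,118,24:6) (-4,122,28:9) (0,126,32:10) (4,126,32:12) (8,130,32:11) (12,134,32:10) (16,138,28:11) (16,142,28:11) (16,146,24:12) (16,150,20:14) (16,154,16:17) (12,158,12:20) (8,162,8:26) (4,166,4:32) (0,170,0:36)
blank -1 min 4.4
(4,10,0:14) (4,14,0:15) (4,18,0:13) (4,22,0:11) (4,26,0:10) (4,30,0:10) (4,34,0:10) (4,38,0:10) (4,42,0:10) (4,46,0:10) (4,50,0:10) (4,54,0:10) (4,58,0:10) (4,62,0:10) (4,66,0:11) (4,70,0:14) (4,74,0:16) (4,78,0:17) (4,82,0:17) (4,86,0:17) (4,90,0:17) (4,94,0:17) (8,98,-4:11) (8,102,-8:9) (8,106,-12:6) (8,110,-16:5) (8,114,-20:4) (8,118,-24:6) (4,122,-28:9) (0,126,-32:10) (-4,126,-32:12) (-8,130,-32:11) (-12,134,-32:10) (-16,138,-28:11) (-16,142,-28:11) (-16,146,-24:12) (-16,150,-20:14) (-16,154,-16:17) (-12,158,-12:20) (-8,162,-8:26) (-4,166,-4:32) (0,170,0:36)
hous 1 min 4.4
(4,10,0:15) (4,14,0:15) (4,18,0:15) (4,22,0:15) (4,26,0:15) (4,30,0:15) (4,34,0:15) (4,38,0:15) (4,42,0:15) (4,46,0:15) (4,50,0:15) (4,54,0:15) (4,58,0:15) (4,62,0:15) (4,66,0:16) (0,70,4:16) (0,74,4:17) (0,78,4:17) (0,82,4:18) (0,86,4:18) (0,90,4:18) (0,94,4:18) (-4,98,8:12) (-8,102,8:9) (-8,106,12:6) (-8,110,16:5) (-8,114,20:4) (-8,118,24:6) (-4,122,28:9) (0,126,32:10) (4,126,32:12) (8,130,32:11) (12,134,32:10) (16,138,28:11) (16,142,28:11) (16,146,24:12) (16,150,20:14) (16,154,16:17) (12,158,12:20) (8,162,8:26) (4,166,4:32) (0,170,0:36)
```

Run:
```python
import plan
src=open('plan.py').read().replace("np.arange(-40,41,4)","np.arange(-26,27,2)").replace("np.arange(10,171,4)","np.arange(84,151,2)").replace("np.arange(0,37,4)","np.arange(0,40,3)").replace("20*(1-c/9)**1.5","60*(1-c/9)**2")
ns={"__name__":"x"};exec(src,ns)
p=ns["search"](ns["parts"](85,1),(0,84,0),(10,150,18));print(" ".join("(%d,%d,%d:%.1f)"%x for x in p))
from h import *
rows((ch(6,-78,210),down()),(ch(6,-78,95),down()))
```

```text
(0,84,0:21.0) (0,86,0:21.0) (0,88,0:21.0) (0,90,0:21.0) (0,92,0:21.0) (0,94,0:21.0) (0,96,0:21.0) (-2,98,0:19.0) (-4,100,0:17.0) (-6,102,3:13.4) (-8,104,6:10.1) (-10,106,6:8.3) (-10,108,9:6.9) (-10,110,12:6.1) (-10,112,12:6.0) (-10,114,15:5.6) (-10,116,15:5.4) (-10,118,18:5.8) (-8,120,21:5.7) (-6,122,24:7.0) (-4,122,27:9.2) (-2,124,30:9.8) (0,124,30:10.7) (2,124,30:10.0) (4,126,30:10.7) (6,128,30:10.3) (8,130,30:9.5) (10,132,30:8.9) (12,134,30:8.9) (14,136,30:9.9) (14,138,30:9.4) (14,140,30:9.4) (14,142,30:9.4) (14,144,27:8.9) (14,146,24:10.0) (12,148,21:9.1) (10,150,18:8.9)
[0.272, 0.16, 0.105, -0.0, -0.001, 0.0] mm 166
[0.272, 0.161, 0.335, -0.0, -0.001, 0.0] mm 230
```

Request:
{"name": "play_rows", "arguments": {"commands": [[[0.09, 0.06, 0, 0, 0, 0, 0], [0.18, 0.12, 0, 0, 0, 0, 0], [0.272, 0.16, 0, 0, 0, 0, 0], [0.272, 0.16, 0.05, 0, 0, 0, 0], [0.272, 0.16, 0.1, 0, 0, 0, 0], [0.272, 0.16, 0.16, 0, 0, 0, 0], [0.272, 0.16, 0.22, 0, 0, 0, 0], [0.272, 0.16, 0.28, 0, 0, 0, 0], [0.272, 0.16, 0.33, 0, 0, 0, 0], [0.272, 0.16, 0.335, 0, 0, 0, 0], [0.272, 0.16, 0.335, 0, 0, 0, 0]]], "newtons": 90}}

```text
time: 7.2
position: [0.5914, 0.0793, 0.093]
tcp_rot: [-0.0, 0.999, 0.044, -0.001]
contact_force: [0.3, -0.0, 0.0]
grip_width: 0.0855
gripper_force: 0.0
```

Request:
{"name": "play_rows", "arguments": {"commands": [[[0, 0, 0, 0, 0, 0, 1], [0, 0, 0, 0, 0, 0, 1], [0, 0, 0, 0, 0, 0, 1], [0, 0, 0, 0, 0, 0, 1], [0, 0, 0, 0, 0, 0, 1], [0, 0, 0, 0, 0, 0, 1]]]}}

```text
time: 7.8
position: [0.5918, 0.0798, 0.0957]
tcp_rot: [-0.0, 0.999, 0.044, 0.002]
contact_force: [-1.0, 2.0, 5.6]
grip_width: 0.0381
gripper_force: 89.9
```

```bash
cat >> h.py <<'E'
def foots(s,yc,wp): # rows for a list of chamber (fx,fz,th) at chamber y=yc
    rows(*[foot(ch(x,yc,z),s,t) for x,z,t in wp])
E
python3 - <<'E'
from h import *
p,R=cur();print(inch(p),R[:,2],bot.sense()["contact_force"])
foots(87,-78,[(6,12,0),(4,60,0),(0,96,0),(-10,106,6),(-10,116,15),(-4,122,27),(0,124,30),(14,136,30),(14,144,27),(10,150,18),(0,170,0),(0,240,0)])
E
```

```text
[  6.0685 -77.4793  95.7029] [ 0.003   0.0006 -1.    ] [-0.9807  1.9676  5.5514]
[-0.0, 0.001, -0.007, -0.0, -0.002, 0.0] mm 3
[-0.004, 0.001, -0.103, -0.0, -0.002, 0.0] mm 51
[-0.012, 0.001, -0.175, -0.0, -0.002, 0.0] mm 88
[-0.05, 0.001, -0.194, -0.0, 0.065, 0.0] mm 100
[-0.077, 0.001, -0.209, -0.0, 0.165, 0.0] mm 111
[-0.098, 0.001, -0.208, -0.0, 0.298, 0.0] mm 115
[-0.098, 0.001, -0.208, -0.0, 0.331, 0.0] mm 115
[-0.07, 0.001, -0.232, -0.0, 0.331, 0.0] mm 121
[-0.062, 0.001, -0.252, -0.0, 0.298, 0.0] mm 130
[-0.045, 0.001, -0.274, -0.0, 0.198, 0.0] mm 139
[-0.011, 0.001, -0.323, -0.0, -0.002, 0.0] mm 161
[-0.011, 0.001, -0.463, -0.0, -0.002, 0.0] mm 231
```

Request:
{"name": "play_rows", "arguments": {"commands": [[[0, 0, -0.02, 0, 0, 0, 1], [-0.003, 0, -0.06, 0, 0, 0, 1], [-0.006, 0, -0.1, 0, 0, 0, 1], [-0.01, 0, -0.14, 0, 0, 0, 1], [-0.012, 0, -0.178, 0, 0, 0, 1], [-0.012, 0, -0.178, 0, 0, 0, 1], [-0.012, 0, -0.178, 0, 0, 0, 1]]]}}

```text
time: 8.5
position: [0.5841, 0.0788, 0.1819]
tcp_rot: [0.0, 0.999, 0.044, -0.001]
contact_force: [-0.2, -0.0, -4.7]
grip_width: 0.0378
gripper_force: 91.0
```

Run:
```python
from h import *
p,R=cur();s=bot.sense();print(inch(p),R[:,2],s["contact_force"],s["grip_width"])
foots(87,-78,[(0,96,0),(-10,106,6),(-10,116,15),(-4,122,27),(0,124,30),(14,136,30),(14,144,27),(10,150,18),(0,170,0),(0,240,0)])
```

```text
[ -1.6547 -77.8775 181.9487] [-0.0011 -0.0002 -1.    ] [-0.23   -0.0361 -4.7041] 0.03776322161486774
[0.003, 0.0, -0.002, 0.0, 0.001, 0.0] mm 2
[-0.035, 0.0, -0.021, 0.0, 0.067, 0.0] mm 20
[-0.062, 0.0, -0.036, 0.0, 0.167, 0.0] mm 36
[-0.084, 0.0, -0.035, 0.0, 0.301, 0.0] mm 45
[-0.084, 0.0, -0.035, 0.0, 0.334, 0.0] mm 45
[-0.056, 0.0, -0.059, 0.0, 0.334, 0.0] mm 40
[-0.048, 0.0, -0.079, 0.0, 0.301, 0.0] mm 46
[-0.031, 0.0, -0.102, 0.0, 0.201, 0.0] mm 53
[0.003, 0.0, -0.15, 0.0, 0.001, 0.0] mm 75
[0.003, 0.0, -0.29, 0.0, 0.001, 0.0] mm 145
```

Request:
{"name": "play_rows", "arguments": {"commands": [[[-0.017, 0, -0.012, 0, 0.034, 0, 1], [-0.035, 0, -0.021, 0, 0.067, 0, 1], [-0.049, 0, -0.029, 0, 0.117, 0, 1], [-0.062, 0, -0.036, 0, 0.167, 0, 1], [-0.073, 0, -0.036, 0, 0.234, 0, 1], [-0.084, 0, -0.036, 0, 0.301, 0, 1], [-0.084, 0, -0.036, 0, 0.334, 0, 1], [-0.084, 0, -0.036, 0, 0.334, 0, 1], [-0.084, 0, -0.036, 0, 0.334, 0, 1]]]}}

```text
time: 9.4
position: [0.5418, 0.0752, 0.1989]
tcp_rot: [-0.011, 0.965, 0.042, 0.257]
contact_force: [0.4, -0.1, -3.8]
grip_width: 0.0379
gripper_force: 91.1
```

Run:
```python
from h import *
p,R=cur();s=bot.sense();print(inch(p),R[:,2],s["contact_force"],s["torque"])
foots(87,-78,[(0,124,30),(14,136,30),(14,144,27),(10,150,18),(0,170,0),(0,220,0)])
w=bot.read_camera("side");cv2.imwrite("pics/e.png",cv2.resize(w["color"][60:240,260:460],None,fx=3.3,fy=3.3))
```

```text
[-44.1443 -77.7989 198.8629] [ 0.4952  0.0436 -0.8677] [ 0.4236 -0.1018 -3.7794] [-0.0251  0.6323 -0.0083]
[0.002, 0.0, -0.0, -0.0, 0.002, 0.0] mm 1
[0.038, 0.0, -0.007, -0.0, 0.002, 0.0] mm 19
[0.055, 0.0, -0.021, -0.0, -0.031, 0.0] mm 29
[0.081, 0.0, -0.032, -0.0, -0.131, 0.0] mm 43
[0.134, 0.0, -0.057, -0.0, -0.331, 0.0] mm 73
[0.184, 0.0, -0.144, -0.0, -0.331, 0.0] mm 117
```

View pics/e.png

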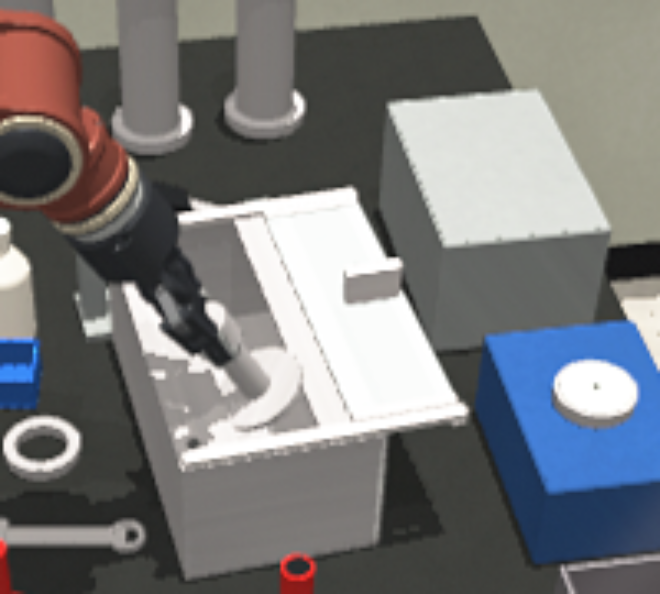

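The view shows the blank leaned in the slot with its far foot edge coming out at (285,375). There is no contact force, so I continue out.

Request:
{"name": "play_rows", "arguments": {"commands": [[[0.02, 0, -0.004, 0, 0, 0, 1], [0.038, 0, -0.008, 0, 0, 0, 1], [0.047, 0, -0.015, 0, -0.01, 0, 1], [0.055, 0, -0.021, 0, -0.031, 0, 1], [0.068, 0, -0.027, 0, -0.08, 0, 1], [0.081, 0, -0.032, 0, -0.131, 0, 1], [0.098, 0, -0.042, 0, -0.195, 0, 1], [0.115, 0, -0.05, 0, -0.26, 0, 1], [0.134, 0, -0.06, 0, -0.331, 0, 1], [0.16, 0, -0.1, 0, -0.331, 0, 1], [0.184, 0, -0.144, 0, -0.331, 0, 1], [0.184, 0, -0.144, 0, -0.331, 0, 1]]]}}

```text
time: 10.65
position: [0.5896, 0.0792, 0.3149]
tcp_rot: [0.0, 0.999, 0.044, 0.007]
contact_force: [0.8, -0.2, -3.2]
grip_width: 0.038
gripper_force: 91.1
```

Run:
```python
from h import *
p,R=cur();s=bot.sense();print(p,inch(p),R[:,2],s["contact_force"],s["torque"])
for z in(.24,.09+.004,):
    rows((np.array([.6425,-.2863,z]),down()))
```

```text
[0.5896 0.0792 0.3149] [  3.8188 -77.9722 314.882 ] [ 0.0148  0.0005 -0.9999] [ 0.7622 -0.2435 -3.2471] [ 0.0525 -0.0135  0.0055]
[0.039, 0.737, 0.151, 0.0, -0.009, 0.0] mm 377
[0.035, 0.737, 0.443, 0.0, -0.009, 0.0] mm 430
```

Request:
{"name": "play_rows", "arguments": {"commands": [[[0.003, 0.06, 0, 0, -0.009, 0, 1], [0.006, 0.13, 0, 0, -0.009, 0, 1], [0.01, 0.2, 0, 0, -0.009, 0, 1], [0.014, 0.28, 0, 0, -0.009, 0, 1], [0.018, 0.36, 0, 0, -0.009, 0, 1], [0.022, 0.44, 0, 0, -0.009, 0, 1], [0.026, 0.52, 0, 0, -0.009, 0, 1], [0.03, 0.6, 0, 0, -0.009, 0, 1], [0.034, 0.67, 0.05, 0, -0.009, 0, 1], [0.037, 0.71, 0.11, 0, -0.009, 0, 1], [0.038, 0.737, 0.18, 0, -0.009, 0, 1], [0.038, 0.737, 0.25, 0, -0.009, 0, 1], [0.038, 0.737, 0.32, 0, -0.009, 0, 1], [0.038, 0.737, 0.38, 0, -0.009, 0, 1], [0.038, 0.737, 0.4, 0, -0.009, 0, 1], [0.038, 0.737, 0.4, 0, -0.009, 0, 1]]]}}

```text
time: 12.25
position: [0.637, -0.2855, 0.1061]
tcp_rot: [-0.001, 0.999, 0.044, -0.007]
contact_force: [-0.8, -0.0, -3.4]
grip_width: 0.0379
gripper_force: 91.6
```

Run:
```python
from h import *
p,R=cur();s=bot.sense();print(p,R[:,2],s["contact_force"])
rows((np.array([.6425,-.2863,.091]),down()))
for n in("top","side"):
    c=bot.read_camera(n);w=cloud(c)
    m=(abs(w[...,0]-.642)<.075)&(abs(w[...,1]+.287)<.075)
    g=c["color"].astype(int);cork=m&(w[...,2]<.012)&(g[...,2]-g[...,0]>45)
    q=w[cork];print(n,"cork",q.min(0),q.max(0), cv2.minAreaRect((q[:,:2]*1000).astype(np.float32)))
    ft=m&(w[...,2]>.015)&(w[...,2]<.045);q=w[ft];print("foot",q.min(0),q.max(0))
```

```text
[ 0.637  -0.2855  0.1061] [-0.0136  0.0016 -0.9999] [-0.788  -0.0015 -3.411 ]
[0.011, 0.003, 0.03, -0.002, 0.009, 0.0] mm 16
top cork [ 0.6257 -0.2546 -0.0052] [ 0.7    -0.2179  0.011 ] ((665.3239135742188, -229.56846618652344), (33.937320709228516, 76.21702575683594), 76.03201293945312)Traceback (most recent call last):
  File "<stdin>", line 9, in <module>
    return umr_minimum(a, axis, None, out, keepdims, initial, where)
ValueError: zero-size array to reduction operation minimum which has no identity
```

Request:
{"name": "play_rows", "arguments": {"commands": [[[0.011, 0.003, 0.01, 0, 0.007, 0, 1], [0.011, 0.003, 0.02, 0, 0.007, 0, 1], [0.011, 0.003, 0.026, 0, 0.007, 0, 1], [0.011, 0.003, 0.028, 0, 0.007, 0, 1], [0.011, 0.003, 0.028, 0, 0.007, 0, 1]]]}}

```text
time: 12.8
position: [0.6437, -0.2873, 0.0952]
tcp_rot: [-0.0, 0.999, 0.044, 0.001]
contact_force: [-0.6, -0.8, -3.9]
grip_width: 0.0382
gripper_force: 91.6
```

Request:
{"name": "play_rows", "arguments": {"commands": [[[0, 0, 0.003, 0, 0, 0, 1], [0, 0, 0.003, 0, 0, 0, 1], [0, 0, 0.003, 0, 0, 0, 0.5], [0, 0, 0.003, 0, 0, 0, 0.3], [0, 0, 0, 0, 0, 0, 0], [0, 0, 0, 0, 0, 0, 0], [0, 0, 0, 0, 0, 0, 0], [0, 0, -0.05, 0, 0, 0, 0], [0, 0, -0.13, 0, 0, 0, 0], [0, 0, -0.22, 0, 0, 0, 0], [0, 0, -0.3, 0, 0, 0, 0], [-0.1, 0.1, -0.3, 0, 0, 0, 0], [-0.18, 0.18, -0.3, 0, 0, 0, 0], [-0.26, 0.26, -0.3, 0, 0, 0, 0], [-0.34, 0.32, -0.3, 0, 0, 0, 0], [-0.34, 0.32, -0.3, 0, 0, 0, 0]]]}}

```text
time: 14.4
position: [0.4859, -0.4637, 0.2452]
tcp_rot: [0.0, 0.999, 0.043, 0.001]
contact_force: [0.5, 1.2, -0.0]
grip_width: 0.0851
gripper_force: 0.0
```

Run:
```python
from h import *
for n in("top","side"):
    c=bot.read_camera(n);w=cloud(c);print(n)
    stems(c,box=(.3,.75,-.6,0.0))
    m=(abs(w[...,0]-.642)<.075)&(abs(w[...,1]+.287)<.075)
    g=c["color"].astype(int);cork=m&(w[...,2]<.012)&(g[...,2]-g[...,0]>45)
    q=w[cork];print("cork", cv2.minAreaRect((q[:,:2]*1000).astype(np.float32)))
    ft=m&(g[...,2]-g[...,0]<30)&(w[...,2]>.0085)&(w[...,2]<.02);q=w[ft]
    if len(q):print("foot",q.min(0),q.max(0))
p,R=cur();print(p)
cv2.imwrite("pics/f.png",cv2.resize(c["color"][200:400,240:500],None,fx=2.5,fy=2.5))
```

```text
top
blob px [425. 144.] 231 min [ 0.6234 -0.3044  0.0961] max [ 0.6625 -0.2664  0.1107] mid [ 0.6429 -0.2854] bgr [185. 190. 199.]
blob px [346. 169.] 107 min [ 0.5698 -0.1134  0.0954] max [ 0.5945 -0.0879  0.111 ] mid [ 0.5822 -0.1007] bgr [ 42.  45. 145.]
blob px [483. 190.] 120 min [ 0.5215 -0.4281  0.0956] max [ 0.5466 -0.4022  0.111 ] mid [ 0.5341 -0.4152] bgr [97. 46. 81.]
blob px [367. 221.] 112 min [ 0.4478 -0.1589  0.0965] max [ 0.4727 -0.1338  0.1119] mid [ 0.4602 -0.1463] bgr [127. 130. 135.]
blob px [461. 243.] 120 min [ 0.3976 -0.3693  0.0952] max [ 0.4225 -0.3442  0.1104] mid [ 0.4101 -0.3567] bgr [60. 61. 64.]
blob px [323. 271.] 111 min [ 0.3368 -0.0567  0.1011] max [ 0.361  -0.0324  0.1118] mid [ 0.3489 -0.0445] bgr [ 61.  64. 148.]
cork ((642.673828125, -286.794189453125), (124.3049545288086, 124.93748474121094), 8.655887603759766)
foot [ 0.6038 -0.3241  0.0087] [ 0.706  -0.2431  0.0198]
side
blob px [391. 290.] 223 min [ 0.6251 -0.3104  0.095 ] max [ 0.664  -0.2692  0.1076] mid [ 0.6446 -0.2898] bgr [219. 222. 227.]
blob px [293. 331.] 126 min [ 0.399  -0.3734  0.0954] max [ 0.4235 -0.3462  0.1081] mid [ 0.4113 -0.3598] bgr [83. 84. 86.]
blob px [356. 347.] 91 min [ 0.53   -0.4321  0.096 ] max [ 0.548  -0.4049  0.1075] mid [ 0.539  -0.4185] bgr [123.  81. 118.]
cork ((643.7886962890625, -284.182373046875), (123.88992309570312, 130.55911254882812), 8.673665046691895)
foot [ 0.6057 -0.3287  0.0085] [ 0.6841 -0.2503  0.0192]
[ 0.485  -0.4647  0.2451]
```

View pics/f.png

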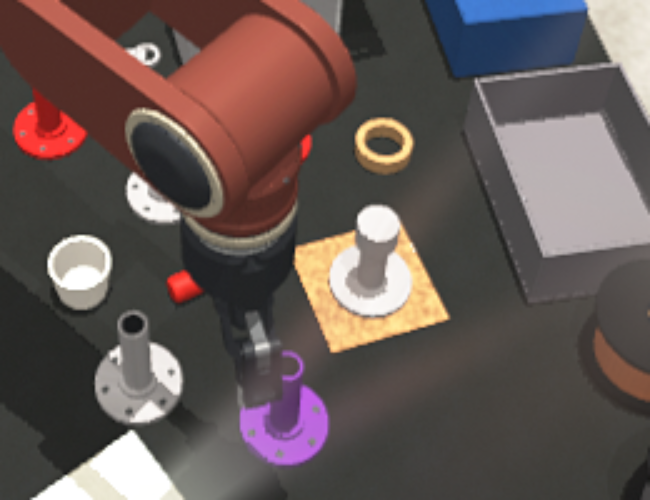

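The blank stands in the middle of the cork at (375,275). The next one, the plain grey housing, is at crop (140,380). The purple look-alike at (285,420) I leave alone.

Run:
```python
from h import *
rows((np.array([.411,-.3585,.2]),down()),(np.array([.411,-.3585,.088]),down()))
```

```text
[-0.13, -0.224, 0.09, 0.001, -0.0, -0.003] mm 137
[-0.13, -0.224, 0.314, 0.001, -0.0, -0.003] mm 204
```

Request:
{"name": "play_rows", "arguments": {"commands": [[[-0.06, -0.1, 0, 0, 0, 0, 0], [-0.12, -0.2, 0, 0, 0, 0, 0], [-0.13, -0.224, 0.03, 0, 0, 0, 0], [-0.13, -0.224, 0.09, 0, 0, 0, 0], [-0.13, -0.224, 0.16, 0, 0, 0, 0], [-0.13, -0.224, 0.22, 0, 0, 0, 0], [-0.13, -0.224, 0.28, 0, 0, 0, 0], [-0.13, -0.224, 0.314, 0, 0, 0, 0], [-0.13, -0.224, 0.314, 0, 0, 0, 0], [-0.13, -0.224, 0.314, 0, 0, 0, 0], [-0.13, -0.224, 0.314, 0, 0, 0, 1], [-0.13, -0.224, 0.314, 0, 0, 0, 1], [-0.13, -0.224, 0.314, 0, 0, 0, 1], [-0.13, -0.224, 0.314, 0, 0, 0, 1], [-0.13, -0.224, 0.314, 0, 0, 0, 1], [-0.13, -0.224, 0.314, 0, 0, 0, 1], [-0.13, -0.224, 0.314, 0, 0, 0, 1]]], "newtons": 90}}

```text
time: 16.2
position: [0.4143, -0.3563, 0.0887]
tcp_rot: [0.001, 0.999, 0.044, 0.001]
contact_force: [0.6, -1.5, 4.5]
grip_width: 0.0243
gripper_force: 88.0
```

Run:
```python
from h import *
p,R=cur();s=bot.sense();print(p,R[:,2],s["contact_force"],s["grip_width"],inch(p))
t=foot(ch(0,80,240),88)
rows((p+[0,0,.24],down()),t)
```

```text
[ 0.4143 -0.3563  0.0887] [ 0.0025 -0.0013 -1.    ] [ 0.635  -1.4766  4.4855] 0.024254561591871046 [-208.6638 -496.5893   88.69  ]
[0.001, 0.001, -0.48, 0.001, -0.002, 0.0] mm 240
[0.419, -1.152, -0.479, 0.001, -0.002, 0.0] mm 658
```

Request:
{"name": "play_rows", "arguments": {"commands": [[[0, 0, -0.05, 0, 0, 0, 1], [0, 0, -0.12, 0, 0, 0, 1], [0, 0, -0.2, 0, 0, 0, 1], [0, 0, -0.28, 0, 0, 0, 1], [0, 0, -0.36, 0, 0, 0, 1], [0.01, -0.03, -0.42, 0, 0, 0, 1], [0.04, -0.1, -0.48, 0, 0, 0, 1], [0.07, -0.18, -0.48, 0, 0, 0, 1], [0.1, -0.26, -0.48, 0, 0, 0, 1], [0.13, -0.34, -0.48, 0, 0, 0, 1], [0.16, -0.42, -0.48, 0, 0, 0, 1], [0.19, -0.5, -0.48, 0, 0, 0, 1], [0.2, -0.54, -0.48, 0, 0, 0, 1], [0.2, -0.54, -0.48, 0, 0, 0, 1]]]}}

```text
time: 17.6
position: [0.489, -0.0751, 0.3259]
tcp_rot: [-0.001, 0.999, 0.046, -0.001]
contact_force: [0.0, -0.1, -3.3]
grip_width: 0.0238
gripper_force: 89.4
```

Run:
```python
from h import *
rows(foot(ch(0,80,240),88),foot(ch(0,80,180),88))
```

```text
[0.223, -0.605, -0.003, -0.002, 0.001, 0.003] mm 322
[0.223, -0.604, 0.117, -0.002, 0.001, 0.003] mm 327
```

Request:
{"name": "play_rows", "arguments": {"commands": [[[0.03, -0.08, 0, 0, 0, 0.002, 1], [0.06, -0.16, 0, 0, 0, 0.002, 1], [0.09, -0.24, 0, 0, 0, 0.002, 1], [0.12, -0.32, 0, 0, 0, 0.002, 1], [0.15, -0.4, 0, 0, 0, 0.002, 1], [0.18, -0.48, 0, 0, 0, 0.002, 1], [0.2, -0.54, 0, 0, 0, 0.002, 1], [0.215, -0.58, 0, 0, 0, 0.002, 1], [0.223, -0.604, 0, 0, 0, 0.002, 1], [0.223, -0.604, 0.05, 0, 0, 0.002, 1], [0.223, -0.604, 0.1, 0, 0, 0.002, 1], [0.223, -0.604, 0.117, 0, 0, 0.002, 1], [0.223, -0.604, 0.117, 0, 0, 0.002, 1], [0.223, -0.604, 0.117, 0, 0, 0.002, 1]]]}}

```text
time: 19.0
position: [0.5747, 0.2321, 0.2705]
tcp_rot: [-0.0, 0.999, 0.042, 0.001]
contact_force: [0.3, 0.1, -3.9]
grip_width: 0.0238
gripper_force: 90.4
```

```bash
cat >> h.py <<'E'
def footlook(yc):
    p,R=cur();s=bot.sense();print("tcp",inch(p),"z'",Rc.T@R[:,2],s["contact_force"],s["grip_width"])
    c=bot.read_camera("side");w=cloud(c);L=((w-C)@Rc)*1000
    zf=inch(p)[2]-88
    m=(abs(L[...,0])<80)&(abs(L[...,1]-yc)<60)&(L[...,2]>zf-8)&(L[...,2]<zf+18)
    q=L[m]; print("foot pts",len(q), np.percentile(q,[1,99],axis=0)if len(q) else "")
    return c
E
python3 - <<'E'
from h import *
c=footlook(80)
cv2.imwrite("pics/g.png",cv2.resize(c["color"][60:240,260:460],None,fx=3.3,fy=3.3))
print("wp");foots(88,80,[(10,150,18),(14,144,27),(14,136,30),(0,124,30),(-4,122,27),(-10,116,15),(-10,106,6),(0,96,0),(0,40,0),(0,10,0)])
E
```

```text
tcp [  2.2965  75.6424 270.512 ] z' [ 0.0024  0.     -1.    ] [ 0.3026  0.1197 -3.9108] 0.02380189120700128
foot pts 362 [[-39.8913  32.644  179.3558]
 [ 35.8158 106.6623 198.8201]]
wp
[-0.04, -0.008, 0.075, 0.0, 0.198, -0.002] mm 43
[-0.058, -0.008, 0.098, 0.0, 0.298, -0.002] mm 57
[-0.066, -0.008, 0.118, 0.0, 0.331, -0.002] mm 68
[-0.094, -0.008, 0.142, 0.0, 0.331, -0.002] mm 85
[-0.094, -0.008, 0.142, 0.0, 0.298, -0.002] mm 85
[-0.071, -0.008, 0.14, 0.0, 0.164, -0.002] mm 79
[-0.044, -0.008, 0.156, -0.0, 0.064, -0.002] mm 81
[-0.006, -0.008, 0.175, -0.0, -0.002, -0.002] mm 87
[-0.006, -0.008, 0.287, -0.0, -0.002, -0.002] mm 143
[-0.007, -0.008, 0.347, -0.0, -0.002, -0.002] mm 173
```

View pics/g.png

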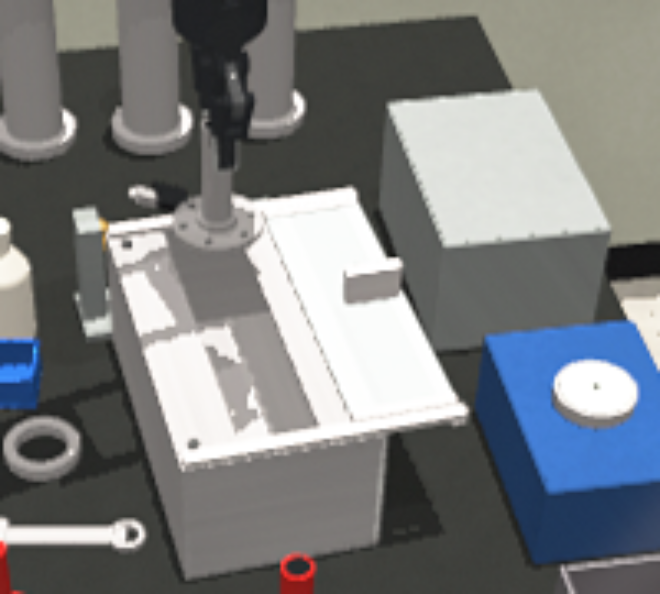

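The housing hangs level over the slot at (215,225), held about 3.5 mm off in x. I correct for that offset and lean it.

Request:
{"name": "play_rows", "arguments": {"commands": [[[-0.01, -0.008, 0.02, 0, 0.06, 0, 1], [-0.02, -0.008, 0.04, 0, 0.12, 0, 1], [-0.034, -0.008, 0.07, 0, 0.198, 0, 1], [-0.044, -0.008, 0.08, 0, 0.26, 0, 1], [-0.053, -0.008, 0.092, 0, 0.31, 0, 1], [-0.056, -0.008, 0.096, 0, 0.331, 0, 1], [-0.056, -0.008, 0.096, 0, 0.331, 0, 1], [-0.056, -0.008, 0.096, 0, 0.331, 0, 1], [-0.056, -0.008, 0.096, 0, 0.331, 0, 1]]]}}

```text
time: 19.95
position: [0.5472, 0.2343, 0.2235]
tcp_rot: [-0.011, 0.965, 0.04, 0.258]
contact_force: [0.5, -0.8, -3.8]
grip_width: 0.0242
gripper_force: 90.1
```

```bash
cat >> h.py <<'E'
OFF=-3.5
def foots2(s,yc,wp): # as foots, stem axis OFF mm along tool x from the TCP
    g=[]
    for x,z,t in wp:
        p,R=foot(ch(x,yc,z),s,t); g.append((p-OFF/1000*R[:,0],R))
    rows(*g)
def isfoot(s):
    p,R=cur(); return inch(p+OFF/1000*R[:,0]+s/1000*R[:,2]), np.degrees(np.arcsin((Rc.T@R[:,2])[0]))
E
python3 - <<'E'
from h import *
print(isfoot(88),bot.sense()["contact_force"])
foots2(88,80,[(14,143,30),(14,136,30),(0,124,30),(-4,122,27),(-10,116,15),(-10,106,6),(0,96,0),(0,40,0),(0,10,0)])
c=bot.read_camera("side");w=cloud(c);L=((w-C)@Rc)*1000
m=(abs(L[...,0])<90)&(abs(L[...,1]-76)<12)&(L[...,2]>134)&(L[...,2]<190);q=L[m]
print(q[q[:,0].argmax()],len(q))
E
```

```text
(array([ 15.9993,  80.2136, 145.5436]), np.float64(29.975871832455425)) [ 0.4922 -0.8238 -3.7735]
[-0.006, 0.001, 0.002, 0.001, 0.0, -0.002] mm 3
[-0.013, 0.001, 0.015, 0.001, 0.0, -0.002] mm 10
[-0.049, 0.001, 0.021, 0.001, 0.0, -0.002] mm 27
[-0.049, 0.001, 0.021, 0.001, -0.033, -0.002] mm 27
[-0.029, 0.001, 0.033, 0.0, -0.166, -0.002] mm 22
[-0.014, 0.001, 0.061, 0.0, -0.266, -0.002] mm 31
[0.01, 0.0, 0.097, 0.0, -0.333, -0.002] mm 49
[-0.046, 0.001, 0.194, 0.0, -0.333, -0.002] mm 100
[-0.076, 0.001, 0.246, 0.0, -0.333, -0.002] mm 129
[ 89.6813  86.003  135.8398] 232
```

Now go through to the upright pose with the foot at z≈96.

Request:
{"name": "play_rows", "arguments": {"commands": [[[-0.013, 0, 0.015, 0, 0, 0, 1], [-0.031, 0, 0.018, 0, 0, 0, 1], [-0.049, 0, 0.021, 0, 0, 0, 1], [-0.049, 0, 0.021, 0, -0.02, 0, 1], [-0.049, 0, 0.021, 0, -0.033, 0, 1], [-0.039, 0, 0.027, 0, -0.1, 0, 1], [-0.029, 0, 0.033, 0, -0.166, 0, 1], [-0.022, 0, 0.047, 0, -0.216, 0, 1], [-0.014, 0, 0.061, 0, -0.266, 0, 1], [-0.002, 0, 0.079, 0, -0.3, 0, 1], [0.01, 0, 0.097, 0, -0.333, 0, 1], [0.01, 0, 0.097, 0, -0.333, 0, 1], [0.01, 0, 0.097, 0, -0.333, 0, 1]]]}}

```text
time: 21.3
position: [0.5747, 0.2366, 0.1818]
tcp_rot: [0.0, 0.999, 0.042, -0.0]
contact_force: [-1.1, -0.5, -2.7]
grip_width: 0.0245
gripper_force: 89.9
```

Run:
```python
from h import *
print(isfoot(88),bot.sense()["contact_force"])
foots2(88,80,[(0,40,0),(0,14,0),(0,9,0)])
```

```text
(array([-0.8832, 80.1969, 93.8159]), np.float64(-0.049984390158358476)) [-1.108  -0.4868 -2.7071]
[0.002, 0.0, 0.108, 0.0, 0.001, -0.002] mm 54
[0.002, 0.0, 0.16, 0.0, 0.001, -0.002] mm 80
[0.002, 0.0, 0.17, 0.0, 0.001, -0.002] mm 85
```

Request:
{"name": "play_rows", "arguments": {"commands": [[[0.002, 0, 0.04, 0, 0, 0, 1], [0.002, 0, 0.08, 0, 0, 0, 1], [0.002, 0, 0.12, 0, 0, 0, 1], [0.002, 0, 0.15, 0, 0, 0, 1], [0.002, 0, 0.165, 0, 0, 0, 1], [0.002, 0, 0.168, 0, 0, 0, 1], [0.002, 0, 0.168, 0, 0, 0, 1], [0.002, 0, 0.168, 0, 0, 0, 1]]]}}

```text
time: 22.1
position: [0.5763, 0.2369, 0.0995]
tcp_rot: [-0.0, 0.999, 0.042, 0.0]
contact_force: [-0.1, 0.5, -3.0]
grip_width: 0.0241
gripper_force: 90.1
```

Request:
{"name": "play_rows", "arguments": {"commands": [[[0, 0, 0.005, 0, 0, 0, 1], [0, 0, 0.006, 0, 0, 0, 1], [0, 0, 0.006, 0, 0, 0, 0.6], [0, 0, 0.006, 0, 0, 0, 0.4], [0, 0, 0.006, 0, 0, 0, 0.2], [0, 0, 0.006, 0, 0, 0, 0.2], [0, 0, 0.006, 0, 0, 0, 0.2], [0, 0, -0.05, 0, 0, 0, 0.2], [0, 0, -0.13, 0, 0, 0, 0.2], [0, 0, -0.22, 0, 0, 0, 0.2], [0, 0, -0.3, 0, 0, 0, 0.2], [-0.05, 0.08, -0.32, 0, 0, 0, 0], [-0.08, 0.17, -0.32, 0, 0, 0, 0], [-0.11, 0.26, -0.32, 0, 0, 0, 0], [-0.13, 0.35, -0.32, 0, 0, 0, 0], [-0.14, 0.44, -0.32, 0, 0, 0, 0], [-0.15, 0.53, -0.32, 0, 0, 0, 0], [-0.15, 0.53, -0.32, 0, 0, 0, 0]]]}}

```text
time: 23.9
position: [0.5229, -0.038, 0.2584]
tcp_rot: [0.001, 0.999, 0.039, -0.001]
contact_force: [-0.0, 0.1, -0.5]
grip_width: 0.0855
gripper_force: 0.0
```

Run:
```python
from h import *
c=bot.read_camera("side");stems(c,box=(.3,.75,-.6,0.0))
stems(c,.09,.122,box=(.53,.63,.18,.30))
cv2.imwrite("pics/i.png",cv2.resize(c["color"][60:260,260:460],None,fx=3,fy=3))
c=bot.read_camera("top");stems(c,box=(.3,.75,-.6,0.0));stems(c,.09,.122,box=(.53,.63,.18,.30))
rows((np.array([.461,-.148,.2]),down()),(np.array([.461,-.148,.088]),down()))
print(inch([.5763,.2369,0]))
```

```text
blob px [336. 205.] 224 min [ 0.5059 -0.0148  0.095 ] max [ 0.6413 -0.      0.1148] mid [ 0.5736 -0.0074] bgr [115. 117. 120.]
blob px [256. 227.] 85 min [ 0.3373 -0.0635  0.0952] max [ 0.3627 -0.0347  0.1099] mid [ 0.35   -0.0491] bgr [ 33.  34. 113.]
blob px [349. 233.] 85 min [ 0.5707 -0.1161  0.0955] max [ 0.5962 -0.087   0.1084] mid [ 0.5835 -0.1016] bgr [ 42.  44. 144.]
blob px [304. 252.] 93 min [ 0.4488 -0.1641  0.0958] max [ 0.4745 -0.134   0.1075] mid [ 0.4616 -0.1491] bgr [130. 131. 135.]
blob px [391. 290.] 222 min [ 0.6246 -0.3093  0.0952] max [ 0.6641 -0.2694  0.1076] mid [ 0.6444 -0.2894] bgr [220. 223. 228.]
blob px [355. 347.] 135 min [ 0.5232 -0.4317  0.0952] max [ 0.5476 -0.4042  0.1068] mid [ 0.5354 -0.4179] bgr [129.  83. 123.]
blob px [425. 144.] 234 min [ 0.6228 -0.3047  0.0953] max [ 0.6623 -0.2662  0.1099] mid [ 0.6425 -0.2854] bgr [176. 181. 190.]
blob px [483. 190.] 119 min [ 0.5213 -0.4273  0.0951] max [ 0.5473 -0.4021  0.1121] mid [ 0.5343 -0.4147] bgr [93. 43. 78.]
blob px [367. 221.] 111 min [ 0.4479 -0.1587  0.0951] max [ 0.4726 -0.1336  0.1116] mid [ 0.4602 -0.1462] bgr [122. 126. 130.]
blob px [209. 181.] 91 min [0.5418 0.1996 0.0928] max [0.5612 0.2262 0.1204] mid [0.5515 0.2129] bgr [112. 114. 119.]
[-0.142, 0.216, 0.117, -0.0, 0.001, -0.003] mm 142
[-0.142, 0.216, 0.341, -0.0, 0.001, -0.003] mm 214
[ 4.2962 80.3305  0.    ]
```

View pics/i.png

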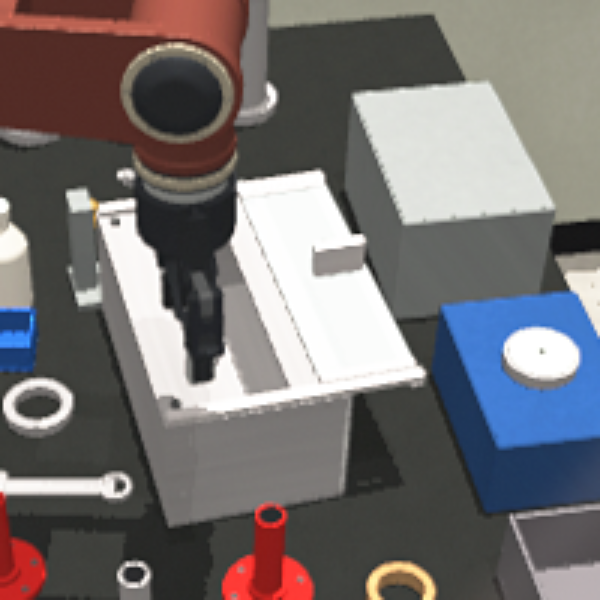

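The gripper at (205,330) hides the chamber interior; the remaining plain housing's stem is at (133,590). I move above it and re-measure.

Request:
{"name": "play_rows", "arguments": {"commands": [[[-0.07, 0.1, 0.02, 0, 0, -0.003, 0], [-0.12, 0.18, 0.06, 0, 0, -0.003, 0], [-0.142, 0.216, 0.117, 0, 0, -0.003, 0], [-0.142, 0.216, 0.117, 0, 0, -0.003, 0], [-0.142, 0.216, 0.117, 0, 0, -0.003, 0], [-0.142, 0.216, 0.117, 0, 0, -0.003, 0]]]}}

```text
time: 24.6
position: [0.4627, -0.1463, 0.2011]
tcp_rot: [0.0, 0.999, 0.046, 0.0]
contact_force: [-0.8, -0.8, 0.1]
grip_width: 0.085
gripper_force: 0.0
```

Run:
```python
from h import *
rows((np.array([.461,-.148,.088]),down()))
for n in("side","top"):
    c=bot.read_camera(n);stems(c,.09,.122,box=(.53,.63,.18,.30));stems(c,.09,.122,box=(.43,.49,-.18,-.11))
cv2.imwrite("pics/j.png",cv2.resize(c["color"][90:250,120:320],None,fx=3.5,fy=3.5))
```

```text
[-0.004, 0.003, 0.226, 0.0, -0.0, 0.003] mm 113
blob px [321. 155.] 57 min [0.5452 0.1921 0.0901] max [0.5615 0.2261 0.1149] mid [0.5533 0.2091] bgr [124. 126. 130.]
blob px [304. 253.] 111 min [ 0.4487 -0.1638  0.09  ] max [ 0.4742 -0.135   0.109 ] mid [ 0.4614 -0.1494] bgr [89. 90. 93.]
blob px [209. 181.] 93 min [0.5417 0.1996 0.0913] max [0.5609 0.2257 0.1194] mid [0.5513 0.2126] bgr [112. 114. 118.]
blob px [366. 223.] 73 min [ 0.4476 -0.1569  0.0908] max [ 0.4659 -0.134   0.1098] mid [ 0.4567 -0.1454] bgr [56. 57. 59.]
```

View pics/j.png

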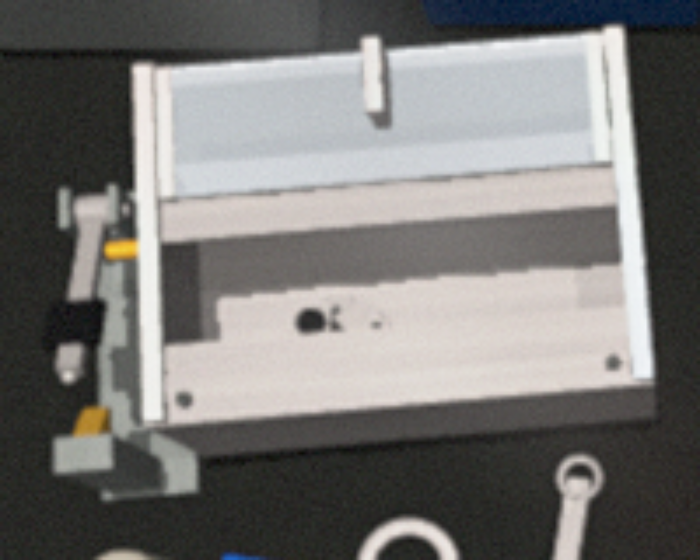

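Run:
```python
from h import *
c=bot.read_camera("top");w=cloud(c);L=((w-C)@Rc)*1000
np.set_printoptions(precision=0,suppress=True,linewidth=200)
print("z");print(L[172:190,196:236:2,2])
print("x");print(L[172:190:3,196:236:4,0]);print("y");print(L[180,196:236:4,1])
cv2.imwrite("pics/k.png",cv2.resize(c["color"][160:200,185:245],None,fx=10,fy=10,interpolation=cv2.INTER_CUBIC))
```

```text
z
[[  8.   9.   7.   7.   7.  11.   9.   7.  10.   7.  12.   7.   8.   9.  12.   9.  10.  10.  13.   7.]
 [ 14.  12.  11.  10.  10.  11.   9.  10.   6.  10.  13.  10.   6.   8.   7.   8.  11.  11.   6.   8.]
 [ 11.  12.  14.  11.  13.   9.  11.  11.  11.  15.   9.  14.  11.   8.  11.   8.  10.  13.  10.  11.]
 [  8.   8.   8.   6.  13.   8.  10.  10.  11.   8.  16.  15.  18.  11.  11.   7.  11.   7.   8.   7.]
 [  9.  11.  10.  10.   8.  10.   7.   8.  17.  19.  18.  14.  18.  21.  10.   8.   9.   5.   6.  11.]
 [ 10.   7.  12.  13.  10. 116. 114. 113.  18.  17.  18.  19.  17.  12.  14.  13.  10.  14.  11.  13.]
 [ 10.  11.  10.  12.   4. 114. 110. 116. 111.  13.  15.  17.  18.  18.  17.  19.   9.   4.   6.   5.]
 [ 12.   9.  12.   9. 114. 113. 116. 116. 114.  18.  16.  21.  19.  18.  14.  13.  22.   9.  10.  13.]
 [  8.   8.   8.   9. 116. 117. 115. 110. 111. 115.  20.  18.  17.  17.  20.  22.  17.  10.  10.   7.]
 [ 12.   6.   9.  12. 116. 112. 114. 113. 116. 117.  15.  18.  16.  15.  20.  20.  15.  13.   8.  12.]
 [ 11.   8.  10.   4. 115. 114. 116. 114. 112. 117.  86.  17.  16.  
[... 431 characters left out ...]
131. 129. 130.]
 [135. 135. 132. 136. 133. 131. 133. 130. 129. 131. 133. 128. 132. 133. 133. 135. 132. 135. 132. 135.]
 [130. 131. 133. 132. 130. 131. 133. 133. 132. 129. 132. 133. 133. 131. 135. 131. 129. 132. 132. 133.]
 [135. 136. 135. 130. 131. 133. 135. 131. 130. 131. 132. 134. 132. 132. 135. 131. 131. 135. 135. 133.]]
x
[[ 29.  28.  28.  26.  25.  24.  24.  22.  22.  20.]
 [ 21.  20.  19.  18.  17.  15.  14.  15.  14.  14.]
 [ 13.  12.  13. -14. -16.   8.   6.   5.   7.   7.]
 [  5.   5. -22. -23. -24.   0.  -1.  -3.  -2.  -2.]
 [ -2.  -3. -29. -30. -30. -26. -37. -36. -37. -39.]
 [-39. -39. -40. -41. -41. -42. -43. -44. -44. -45.]]
y
[110. 100.  68.  59.  51.  59.  49.  39.  30.  21.]
```

View pics/k.png

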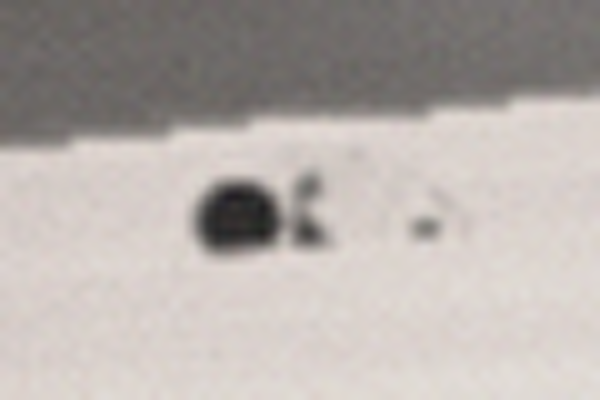

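The housing stands upright inside (flat foot, top level at 113). It has shifted to chamber (-26,59), which is fine. Next I grasp the second one.

Request:
{"name": "play_rows", "arguments": {"commands": [[[-0.004, 0.003, 0.08, 0, 0, 0, 0], [-0.004, 0.003, 0.16, 0, 0, 0, 0], [-0.004, 0.003, 0.226, 0, 0, 0, 0], [-0.004, 0.003, 0.226, 0, 0, 0, 0], [-0.004, 0.003, 0.226, 0, 0, 0, 0], [-0.004, 0.003, 0.226, 0, 0, 0, 1], [-0.004, 0.003, 0.226, 0, 0, 0, 1], [-0.004, 0.003, 0.226, 0, 0, 0, 1], [-0.004, 0.003, 0.226, 0, 0, 0, 1], [-0.004, 0.003, 0.226, 0, 0, 0, 1], [-0.004, 0.003, 0.226, 0, 0, 0, 1], [-0.004, 0.003, 0.226, 0, 0, 0, 1], [-0.004, 0.003, 0.15, 0, 0, 0, 1], [-0.004, 0.003, 0.07, 0, 0, 0, 1], [-0.004, 0.003, -0.02, 0, 0, 0, 1], [-0.004, 0.003, -0.12, 0, 0, 0, 1], [-0.004, 0.003, -0.21, 0, 0, 0, 1], [-0.004, 0.003, -0.24, 0, 0, 0, 1], [-0.004, 0.003, -0.24, 0, 0, 0, 1]]]}}

```text
time: 26.65
position: [0.4605, -0.1494, 0.3212]
tcp_rot: [0.001, 0.999, 0.044, 0.001]
contact_force: [0.2, 0.3, -5.2]
grip_width: 0.0239
gripper_force: 89.7
```

Run:
```python
from h import *
rows(foot(ch(0,-75,240),88),foot(ch(0,-75,180),88))
print(bot.sense()["contact_force"])
```

```text
[0.29, -0.438, -0.014, 0.001, -0.001, 0.001] mm 263
[0.29, -0.439, 0.106, 0.001, -0.001, 0.001] mm 268
[ 0.2038  0.3252 -5.1696]
```

Request:
{"name": "play_rows", "arguments": {"commands": [[[0.04, -0.06, -0.01, 0, 0, 0, 1], [0.09, -0.13, -0.014, 0, 0, 0, 1], [0.13, -0.2, -0.014, 0, 0, 0, 1], [0.17, -0.26, -0.014, 0, 0, 0, 1], [0.21, -0.32, -0.014, 0, 0, 0, 1], [0.25, -0.38, -0.014, 0, 0, 0, 1], [0.28, -0.42, 0.02, 0, 0, 0, 1], [0.29, -0.438, 0.06, 0, 0, 0, 1], [0.29, -0.438, 0.1, 0, 0, 0, 1], [0.29, -0.438, 0.106, 0, 0, 0, 1], [0.29, -0.438, 0.106, 0, 0, 0, 1], [0.29, -0.438, 0.106, 0, 0, 0, 1], [0.29, -0.438, 0.106, 0, 0, 0, 1]]]}}

```text
time: 27.95
position: [0.5852, 0.0818, 0.2678]
tcp_rot: [0.0, 0.999, 0.044, 0.0]
contact_force: [-0.3, -0.4, -3.9]
grip_width: 0.0243
gripper_force: 90.0
```

Run:
```python
import h
from h import *
c=footlook(-75)
h.OFF=0
foots2(88,-75,[(0,180,0),(10,150,18),(14,144,27),(14,143,30)])
```

```text
tcp [ -0.3525 -75.0025 267.7602] z' [ 0.0004 -0.0002 -1.    ] [-0.2904 -0.4188 -3.8542] 0.024261054192536352
foot pts 425 [[ -36.4273 -114.912   177.8957]
 [  38.289   -40.9642  196.9493]]
[0.001, 0.0, -0.0, 0.0, -0.0, 0.001] mm 0
[-0.034, -0.0, 0.068, -0.0, 0.2, 0.001] mm 38
[-0.051, -0.0, 0.091, -0.0, 0.3, 0.001] mm 52
[-0.059, -0.0, 0.097, -0.0, 0.333, 0.001] mm 57
```

Request:
{"name": "play_rows", "arguments": {"commands": [[[-0.01, 0, 0.02, 0, 0.06, 0, 1], [-0.02, 0, 0.045, 0, 0.13, 0, 1], [-0.035, 0, 0.068, 0, 0.2, 0, 1], [-0.045, 0, 0.08, 0, 0.26, 0, 1], [-0.053, 0, 0.091, 0, 0.31, 0, 1], [-0.059, 0, 0.097, 0, 0.333, 0, 1], [-0.059, 0, 0.097, 0, 0.333, 0, 1], [-0.059, 0, 0.097, 0, 0.333, 0, 1], [-0.059, 0, 0.097, 0, 0.333, 0, 1]]]}}

```text
time: 28.9
position: [0.5561, 0.0794, 0.2196]
tcp_rot: [-0.011, 0.965, 0.043, 0.258]
contact_force: [0.0, 0.1, -4.8]
grip_width: 0.0243
gripper_force: 90.1
```

Run:
```python
import h
from h import *
h.OFF=1
print(isfoot(88),bot.sense()["contact_force"])
foots2(88,-75,[(14,136,30),(0,124,30),(-4,122,27),(-10,116,15),(-10,106,6),(0,96,0),(0,40,0)])
```

```text
(array([ 15.252 , -74.7801, 143.8485]), np.float64(29.9427600978691)) [ 0.0222  0.1419 -4.7533]
[-0.01, 0.0, 0.012, -0.001, 0.001, 0.001] mm 8
[-0.046, 0.0, 0.019, -0.001, 0.001, 0.001] mm 25
[-0.046, 0.0, 0.019, -0.0, -0.033, 0.001] mm 25
[-0.026, 0.0, 0.028, -0.0, -0.166, 0.001] mm 19
[-0.01, 0.0, 0.055, -0.0, -0.266, 0.001] mm 28
[0.014, 0.0, 0.09, -0.0, -0.333, 0.001] mm 46
[-0.042, 0.0, 0.187, -0.0, -0.333, 0.001] mm 96
```

Request:
{"name": "play_rows", "arguments": {"commands": [[[-0.01, 0, 0.012, 0, 0, 0, 1], [-0.028, 0, 0.016, 0, 0, 0, 1], [-0.046, 0, 0.019, 0, 0, 0, 1], [-0.046, 0, 0.019, 0, -0.02, 0, 1], [-0.046, 0, 0.019, 0, -0.033, 0, 1], [-0.036, 0, 0.024, 0, -0.1, 0, 1], [-0.026, 0, 0.028, 0, -0.166, 0, 1], [-0.018, 0, 0.042, 0, -0.216, 0, 1], [-0.01, 0, 0.055, 0, -0.266, 0, 1], [0.002, 0, 0.073, 0, -0.3, 0, 1], [0.014, 0, 0.092, 0, -0.333, 0, 1], [0.014, 0, 0.092, 0, -0.333, 0, 1], [0.014, 0, 0.092, 0, -0.333, 0, 1]]]}}

```text
time: 30.2
position: [0.5844, 0.0821, 0.1815]
tcp_rot: [-0.0, 0.999, 0.045, -0.0]
contact_force: [-1.1, 0.4, -4.8]
grip_width: 0.0238
gripper_force: 89.9
```

Run:
```python
import h
from h import *
h.OFF=1
print(isfoot(88),bot.sense()["contact_force"])
foots2(88,-75,[(0,40,0),(0,11,0)])
```

```text
(array([ -0.1722, -74.6005,  93.5202]), np.float64(-0.04314927183683979)) [-1.0571  0.397  -4.8128]
[0.0, 0.001, 0.107, -0.0, 0.0, 0.001] mm 54
[0.0, 0.001, 0.165, -0.0, 0.0, 0.001] mm 83
```

Request:
{"name": "play_rows", "arguments": {"commands": [[[0, 0, 0.04, 0, 0, 0, 1], [0, 0, 0.08, 0, 0, 0, 1], [0, 0, 0.12, 0, 0, 0, 1], [0, 0, 0.15, 0, 0, 0, 1], [0, 0, 0.163, 0, 0, 0, 1], [0, 0, 0.168, 0, 0, 0, 1], [0, 0, 0.168, 0, 0, 0, 1], [0, 0, 0.168, 0, 0, 0, 1]]]}}

```text
time: 31.0
position: [0.5849, 0.0821, 0.0991]
tcp_rot: [0.0, 0.999, 0.045, 0.0]
contact_force: [1.3, -0.9, -4.8]
grip_width: 0.024
gripper_force: 90.0
```

Request:
{"name": "play_rows", "arguments": {"commands": [[[0, 0, 0.003, 0, 0, 0, 0.7], [0, 0, 0.003, 0, 0, 0, 0.5], [0, 0, 0.003, 0, 0, 0, 0.3], [0, 0, 0.003, 0, 0, 0, 0.2], [0, 0, 0.003, 0, 0, 0, 0.2], [0, 0, 0.003, 0, 0, 0, 0.2], [0, 0, -0.05, 0, 0, 0, 0.2], [0, 0, -0.13, 0, 0, 0, 0.2], [0, 0, -0.22, 0, 0, 0, 0.2], [0, 0, -0.3, 0, 0, 0, 0.2], [0, 0, -0.34, 0, 0, 0, 0.4], [-0.08, 0, -0.34, 0, 0, 0, 0.4], [-0.17, 0.02, -0.34, 0, 0, 0, 0.4], [-0.25, 0.04, -0.34, 0, 0, 0, 0.4], [-0.33, 0.1, -0.34, 0, 0, 0, 0.4], [-0.35, 0.18, -0.34, 0, 0, 0, 0.4], [-0.35, 0.25, -0.34, 0, 0, 0, 0.4], [-0.35, 0.25, -0.34, 0, 0, 0, 0.4], [-0.35, 0.25, -0.34, 0, 0, 0, 0.4]]]}}

```text
time: 32.9
position: [0.421, -0.0583, 0.2681]
tcp_rot: [-0.0, 0.999, 0.044, -0.001]
contact_force: [0.4, -0.5, -0.5]
grip_width: 0.051
gripper_force: 0.0
```

Run:
```python
from h import *
for n in("side","top"):
    c=bot.read_camera(n);print(n);stems(c,.09,.122,box=(.54,.63,.03,.30));stems(c,.155,.178,box=(.5,.8,0.05,.3));stems(c,box=(.3,.75,-.6,0.0))
cv2.imwrite("pics/l.png",cv2.resize(c["color"][90:250,120:320],None,fx=3.5,fy=3.5))
rows((ch(117,0,250),down()),(ch(117,0,161),down()))
```

```text
side
blob px [320. 154.] 58 min [0.5427 0.1927 0.0905] max [0.5621 0.228  0.1169] mid [0.5524 0.2104] bgr [126. 128. 131.]
blob px [339. 183.] 97 min [0.5746 0.0614 0.0904] max [0.599  0.0955 0.116 ] mid [0.5868 0.0785] bgr [124. 125. 129.]
blob px [373. 143.] 122 min [0.6713 0.1536 0.155 ] max [0.721  0.1734 0.1761] mid [0.6962 0.1635] bgr [180. 182. 186.]
blob px [336. 205.] 225 min [ 0.5058 -0.0147  0.095 ] max [ 0.6416 -0.      0.1149] mid [ 0.5737 -0.0073] bgr [116. 118. 121.]
blob px [256. 227.] 81 min [ 0.3369 -0.0619  0.0952] max [ 0.3628 -0.0307  0.1079] mid [ 0.3498 -0.0463] bgr [ 44.  45. 147.]
blob px [349. 233.] 85 min [ 0.5703 -0.1181  0.0953] max [ 0.5957 -0.0907  0.1081] mid [ 0.583  -0.1044] bgr [ 42.  43. 143.]
blob px [391. 290.] 217 min [ 0.6247 -0.3082  0.0952] max [ 0.664  -0.2705  0.1073] mid [ 0.6444 -0.2893] bgr [221. 224. 229.]
blob px [354. 347.] 133 min [ 0.5231 -0.4316  0.0956] max [ 0.5478 -0.4043  0.1085] mid [ 0.5355 -0.4179] bgr [128.  82. 122.]
top
blob px [267. 167.] 128 min [0.5721 0.0699 0.0921] max [0.5988 0.0952 0.1205] mid [0.5855 0.0825] bgr [
[... 157 characters left out ...]
 min [0.6709 0.1599 0.1554] max [0.72   0.1755 0.178 ] mid [0.6955 0.1677] bgr [190. 193. 196.]
blob px [425. 144.] 233 min [ 0.6236 -0.3042  0.0957] max [ 0.6631 -0.2664  0.1097] mid [ 0.6433 -0.2853] bgr [177. 182. 191.]
blob px [346. 169.] 106 min [ 0.5692 -0.1134  0.0962] max [ 0.5944 -0.0879  0.11  ] mid [ 0.5818 -0.1007] bgr [ 40.  43. 140.]
blob px [483. 190.] 119 min [ 0.5216 -0.4277  0.0956] max [ 0.5479 -0.4015  0.1118] mid [ 0.5347 -0.4146] bgr [93. 43. 78.]
blob px [323. 271.] 110 min [ 0.3367 -0.0567  0.0969] max [ 0.3609 -0.0324  0.1109] mid [ 0.3488 -0.0445] bgr [ 57.  61. 143.]
[0.587, -0.397, 0.035, -0.0, 0.001, 0.002] mm 355
[0.587, -0.397, 0.213, -0.0, 0.001, 0.002] mm 370
```

View pics/l.png

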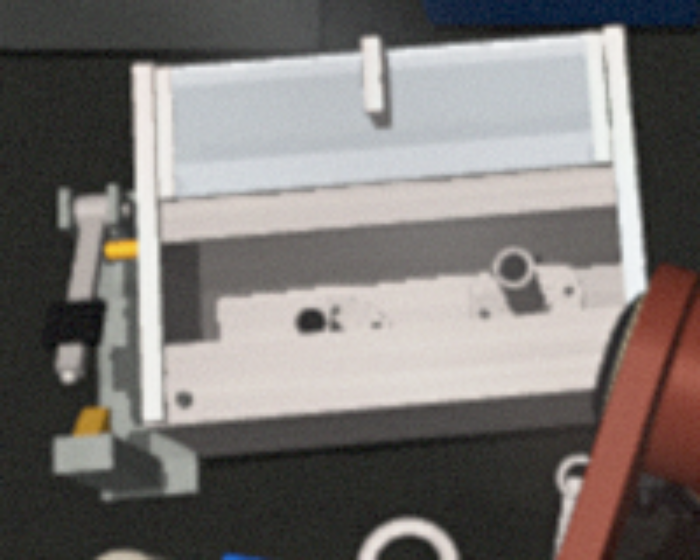

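Both housings stand inside, with stems at (311,320) and (513,268). No other plain one is left on the bench, so I shut the cover.

Request:
{"name": "play_rows", "arguments": {"commands": [[[0.06, -0.04, 0, 0, 0, 0, 0.4], [0.14, -0.1, 0, 0, 0, 0, 0.4], [0.22, -0.15, 0, 0, 0, 0, 0.4], [0.3, -0.2, 0, 0, 0, 0, 0.4], [0.38, -0.26, 0, 0, 0, 0, 0.4], [0.46, -0.31, 0, 0, 0, 0, 0.4], [0.53, -0.36, 0.01, 0, 0, 0, 0.4], [0.587, -0.397, 0.035, 0, 0, 0, 0.4], [0.587, -0.397, 0.035, 0, 0, 0, 0.4], [0.587, -0.397, 0.035, 0, 0, 0, 0.4], [0.587, -0.397, 0.035, 0, 0, 0, 0.4]]], "newtons": 60}}

```text
time: 34.1
position: [0.6952, 0.1663, 0.2506]
tcp_rot: [0.0, 0.999, 0.045, -0.001]
contact_force: [-0.8, -0.5, 0.3]
grip_width: 0.0512
gripper_force: 0.0
```

Run:
```python
from h import *
rows((ch(117,0,250),down()),(ch(117,0,162),down()),(ch(15,0,162),down()))
```

```text
[0.001, -0.001, 0.001, 0.0, 0.001, 0.002] mm 1
[0.001, -0.001, 0.177, 0.0, 0.001, 0.002] mm 89
[-0.203, -0.001, 0.177, 0.0, 0.001, 0.002] mm 135
```

Request:
{"name": "play_rows", "arguments": {"commands": [[[0, 0, 0.08, 0, 0, 0, 0.4], [0, 0, 0.15, 0, 0, 0, 0.4], [0, 0, 0.176, 0, 0, 0, 0.4], [0, 0, 0.176, 0, 0, 0, 0.4], [0, 0, 0.176, 0, 0, 0, 1], [0, 0, 0.176, 0, 0, 0, 1], [0, 0, 0.176, 0, 0, 0, 1], [0, 0, 0.176, 0, 0, 0, 1], [0, 0, 0.176, 0, 0, 0, 1], [-0.04, 0, 0.176, 0, 0, 0, 1], [-0.08, 0, 0.176, 0, 0, 0, 1], [-0.12, 0, 0.176, 0, 0, 0, 1], [-0.16, 0, 0.176, 0, 0, 0, 1], [-0.19, 0, 0.176, 0, 0, 0, 1], [-0.202, 0, 0.176, 0, 0, 0, 1], [-0.206, 0, 0.176, 0, 0, 0, 1], [-0.206, 0, 0.176, 0, 0, 0, 1]]]}}

```text
time: 35.8
position: [0.594, 0.1588, 0.1656]
tcp_rot: [-0.002, 0.999, 0.045, 0.002]
contact_force: [-1.9, 5.5, 3.5]
grip_width: 0.0111
gripper_force: 60.8
```

Request:
{"name": "play_rows", "arguments": {"commands": [[[-0.005, 0, 0, 0, 0, 0, 1], [-0.005, 0, 0, 0, 0, 0, 1], [-0.005, 0, 0, 0, 0, 0, 1]]]}}

```text
time: 36.1
position: [0.5922, 0.1586, 0.1656]
tcp_rot: [-0.002, 0.999, 0.045, 0.002]
contact_force: [0.5, 7.2, 0.6]
grip_width: 0.011
gripper_force: 60.7
```

Request:
{"name": "play_rows", "arguments": {"commands": [[[-0.005, 0, 0, 0, 0, 0, 1], [-0.005, 0, 0, 0, 0, 0, 1], [-0.005, 0, 0, 0, 0, 0, 1]]]}}

```text
time: 36.4
position: [0.5921, 0.1586, 0.1656]
tcp_rot: [-0.003, 0.999, 0.045, 0.006]
contact_force: [12.8, 8.7, -4.5]
grip_width: 0.0109
gripper_force: 59.7
```

The cover is at its stop. I release, rise, and compute the lever press.

Request:
{"name": "play_rows", "arguments": {"commands": [[[0, 0, 0, 0, 0, 0, 0.4], [0, 0, 0, 0, 0, 0, 0.4], [0, 0, 0, 0, 0, 0, 0.4], [0, 0, 0, 0, 0, 0, 0.4], [0, 0, -0.06, 0, 0, 0, 0.4], [0, 0, -0.14, 0, 0, 0, 0.4], [-0.05, 0.05, -0.2, 0, 0, 0, 0.4], [-0.13, 0.1, -0.2, 0, 0, 0, 0.7], [-0.21, 0.15, -0.2, 0, 0, 0, 1], [-0.29, 0.2, -0.2, 0, 0, 0, 1], [-0.37, 0.25, -0.2, 0, 0, 0, 1], [-0.37, 0.25, -0.2, 0, 0, 0, 1], [-0.37, 0.25, -0.2, 0, 0, 0, 1]]]}}

```text
time: 37.7
position: [0.4147, 0.0148, 0.263]
tcp_rot: [0.0, 0.999, 0.044, 0.0]
contact_force: [0.3, 0.1, -0.1]
grip_width: 0.0003
gripper_force: 0.0
```

Run:
```python
from h import *
for n in("side","top"):
    c=bot.read_camera(n);w=cloud(c);print(n);stems(c,.155,.178,box=(.5,.8,0.05,.3))
    m=(c["color"].max(2)<60)&(w[...,2]>.108)&(w[...,2]<.145)&(w[...,0]>.5)&(w[...,0]<.6)&(w[...,1]>.33)&(w[...,1]<.41)
    q=w[m];print(len(q),np.median(q,0),q.min(0),q.max(0)) if len(q) else 0
    if len(q):print("pad in ch",((q-C)@Rc*1000).min(0),((q-C)@Rc*1000).max(0))
for d in(0,.46,.52):
    a=np.radians(26)-d; x=75-100*np.cos(a)-10*np.sin(a)*0;print(d,x,75+100*np.sin(a)+10*np.cos(a))
print("cur",cur()[0],bot.sense()["contact_force"])
```

```text
side
blob px [337. 149.] 129 min [0.5676 0.1424 0.1552] max [0.6162 0.1653 0.1745] mid [0.5919 0.1539] bgr [179. 181. 185.]
72 [0.5459 0.3555 0.1259] [0.5311 0.3347 0.1144] [0.5623 0.3797 0.1332]
pad in ch [-30.1318 180.4765 114.4045] [  0.9707 225.5571 133.1695]
top
blob px [229. 158.] 152 min [0.5664 0.1511 0.1563] max [0.6157 0.165  0.1779] mid [0.591 0.158] bgr [200. 202. 203.]
208 [0.5453 0.3596 0.1307] [0.5217 0.3404 0.1187] [0.5635 0.3791 0.1379]
pad in ch [-40.0977 186.5108 118.7386] [  1.6309 223.92   137.887 ]
0 -14.879404629916706 127.82505514189941
0.46 -24.99806907127561 84.37837145883621
0.52 -24.780862780177245 78.36148421627651
cur [0.4156 0.0155 0.2629] [-0.3639  0.3404 -0.7431]
```

Run:
```python
from h import *
rows((ch(-21,205,200),down()))
```

```text
[0.31, -0.662, 0.126, -0.0, 0.0, 0.002] mm 371
```

Request:
{"name": "play_rows", "arguments": {"commands": [[[0.03, -0.08, 0, 0, 0, 0, 1], [0.07, -0.16, 0, 0, 0, 0, 1], [0.11, -0.24, 0, 0, 0, 0, 1], [0.15, -0.32, 0, 0, 0, 0, 1], [0.19, -0.4, 0, 0, 0, 0, 1], [0.23, -0.48, 0, 0, 0, 0, 1], [0.26, -0.56, 0, 0, 0, 0, 1], [0.29, -0.62, 0.02, 0, 0, 0, 1], [0.31, -0.662, 0.06, 0, 0, 0, 1], [0.31, -0.662, 0.12, 0, 0, 0, 1], [0.31, -0.662, 0.126, 0, 0, 0, 1], [0.31, -0.662, 0.126, 0, 0, 0, 1], [0.31, -0.662, 0.126, 0, 0, 0, 1]]]}}

```text
time: 39.1
position: [0.5406, 0.3592, 0.2006]
tcp_rot: [-0.0, 0.999, 0.045, -0.0]
contact_force: [0.2, -0.1, -0.2]
grip_width: -0.0002
gripper_force: 0.0
```

Run:
```python
from h import *
rows((ch(-21,205,150),down()),(ch(-22,205,120),down()),(ch(-23,205,101),down()))
c=bot.read_camera("side");cv2.imwrite("pics/m.png",cv2.resize(c["color"][60:200,250:430],None,fx=3.5,fy=3.5))
```

```text
[-0.001, 0.001, 0.101, -0.0, 0.0, 0.001] mm 51
[-0.003, 0.001, 0.161, -0.0, 0.0, 0.001] mm 81
[-0.005, 0.001, 0.199, -0.0, 0.0, 0.001] mm 100
```

View pics/m.png

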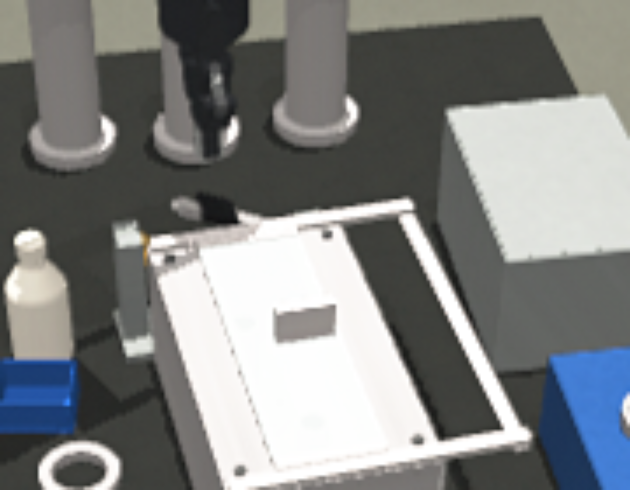

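The closed fingers at (212,140) are above the black lever pad at (215,208), and the cover is shut. Press.

Request:
{"name": "play_rows", "arguments": {"commands": [[[-0.001, 0, 0.05, 0, 0, 0, 1], [-0.001, 0, 0.09, 0, 0, 0, 1], [-0.002, 0, 0.11, 0, 0, 0, 1], [-0.002, 0, 0.13, 0, 0, 0, 1], [-0.003, 0, 0.15, 0, 0, 0, 1], [-0.004, 0, 0.17, 0, 0, 0, 1], [-0.005, 0, 0.185, 0, 0, 0, 1], [-0.005, 0, 0.195, 0, 0, 0, 1], [-0.005, 0, 0.2, 0, 0, 0, 1], [-0.005, 0, 0.2, 0, 0, 0, 1]]]}}

```text
time: 40.15
position: [0.5382, 0.3595, 0.1025]
tcp_rot: [-0.001, 0.999, 0.045, 0.0]
contact_force: [-3.6, 0.3, 9.1]
grip_width: 0.0001
gripper_force: 5.0
```

Request:
{"name": "play_rows", "arguments": {"commands": [[[0, 0, 0.006, 0, 0, 0, 1], [0, 0, 0.01, 0, 0, 0, 1], [0, 0, 0.01, 0, 0, 0, 1]]]}}

```text
time: 40.45
position: [0.5379, 0.3595, 0.0977]
tcp_rot: [-0.001, 0.999, 0.045, 0.0]
contact_force: [-6.7, -0.8, 10.3]
grip_width: -0.0001
gripper_force: 5.6
```

Request:
{"name": "play_rows", "arguments": {"commands": [[[0, 0, 0.003, 0, 0, 0, 1], [0, 0, 0.006, 0, 0, 0, 1], [0, 0, 0.006, 0, 0, 0, 1]]]}}

```text
time: 40.75
position: [0.538, 0.3596, 0.0972]
tcp_rot: [-0.001, 0.999, 0.045, -0.0]
contact_force: [-11.9, -4.1, 20.0]
grip_width: -0.0003
gripper_force: 10.6
```

The force jumps at 0.0972, so this is the hard stop. I lift off slowly and check.

Request:
{"name": "play_rows", "arguments": {"commands": [[[0, 0, -0.01, 0, 0, 0, 1], [0, 0, -0.03, 0, 0, 0, 1], [0, 0, -0.06, 0, 0, 0, 1], [0, 0, -0.13, 0, 0, 0, 1], [0, 0, -0.22, 0, 0, 0, 1], [0, 0, -0.3, 0, 0, 0, 1], [-0.1, 0.08, -0.34, 0, 0, 0, 1], [-0.18, 0.16, -0.34, 0, 0, 0, 1], [-0.26, 0.24, -0.34, 0, 0, 0, 1], [-0.3, 0.32, -0.34, 0, 0, 0, 1], [-0.3, 0.4, -0.34, 0, 0, 0, 1], [-0.3, 0.48, -0.34, 0, 0, 0, 1], [-0.3, 0.56, -0.34, 0, 0, 0, 1], [-0.3, 0.64, -0.34, 0, 0, 0, 1], [-0.3, 0.72, -0.34, 0, 0, 0, 1], [-0.3, 0.72, -0.34, 0, 0, 0, 1], [-0.3, 0.72, -0.34, 0, 0, 0, 1]]]}}

```text
time: 42.45
position: [0.4201, -0.0141, 0.2621]
tcp_rot: [-0.0, 0.999, 0.043, -0.0]
contact_force: [0.1, 1.1, 0.6]
grip_width: -0.0004
gripper_force: 0.0
```

Run:
```python
from h import *
for n in("side","top"):
    c=bot.read_camera(n);w=cloud(c);print(n);stems(c,.155,.178,box=(.5,.8,0.05,.3));stems(c,box=(.3,.75,-.6,-0.02))
    m=(c["color"].max(2)<60)&(w[...,2]>.06)&(w[...,2]<.145)&(w[...,0]>.51)&(w[...,0]<.57)&(w[...,1]>.34)&(w[...,1]<.38)
    q=w[m];print("pad",len(q),np.median(q,0)) if len(q) else 0
    cv2.imwrite(f"pics/n_{n}.png",c["color"])
print(cur()[0])
```

```text
side
blob px [336. 149.] 124 min [0.5671 0.144  0.1551] max [0.6163 0.1685 0.1748] mid [0.5917 0.1562] bgr [180. 182. 186.]
blob px [256. 227.] 79 min [ 0.337  -0.063   0.0957] max [ 0.3627 -0.0321  0.1085] mid [ 0.3498 -0.0476] bgr [ 41.  42. 134.]
blob px [350. 233.] 87 min [ 0.5705 -0.1177  0.0951] max [ 0.5963 -0.0873  0.1071] mid [ 0.5834 -0.1025] bgr [ 41.  43. 143.]
blob px [391. 290.] 223 min [ 0.6241 -0.3097  0.0951] max [ 0.6632 -0.2674  0.1077] mid [ 0.6436 -0.2886] bgr [219. 222. 227.]
blob px [355. 347.] 137 min [ 0.5229 -0.4316  0.095 ] max [ 0.5479 -0.4053  0.1079] mid [ 0.5354 -0.4184] bgr [127.  81. 122.]
top
blob px [229. 158.] 156 min [0.5663 0.1509 0.1564] max [0.6162 0.1654 0.1779] mid [0.5913 0.1582] bgr [199. 201. 202.]
blob px [425. 144.] 237 min [ 0.6241 -0.304   0.0951] max [ 0.662  -0.2659  0.1101] mid [ 0.643 -0.285] bgr [175. 180. 189.]
blob px [346. 169.] 109 min [ 0.5688 -0.1136  0.0951] max [ 0.5934 -0.088   0.1112] mid [ 0.5811 -0.1008] bgr [ 38.  42. 138.]
blob px [483. 190.] 120 min [ 0.5208 -0.4276  0.095 ] max [ 0.5469 -0.4024  0.1105] mid [ 0.5338 -0.415 ] bgr [93. 43. 77.]
blob px [320. 271.] 52 min [ 0.3368 -0.0458  0.0977] max [ 0.3609 -0.0324  0.1111] mid [ 0.3489 -0.0391] bgr [ 50.  54. 135.]
pad 222 [0.5337 0.3588 0.0867]
[ 0.4201 -0.0128  0.2618]
```

View pics/n_top.png

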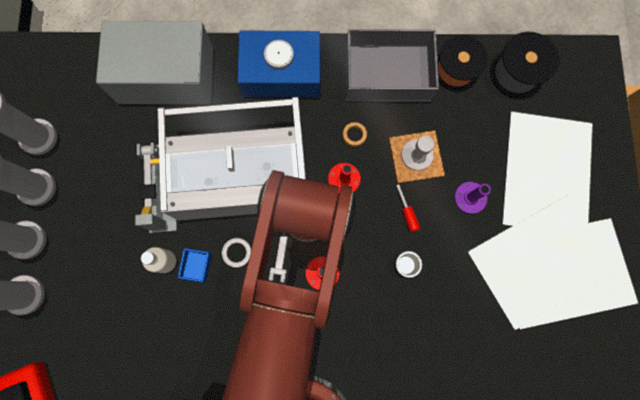

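The lever pad is at 0.087 m (caught, px 150,185), the cover is shut, the blank is centred on the cork (418,152), and both housings are inside. I hand in.

```bash
python3 -c "
from plant import bot
print(bot.close_job())"
```

```text
the job is handed in; nothing more can be done
None
```

The job is handed in: the blank stands on the middle of the cork pad, both plain housings found stand upright in the chamber, the cover is shut, and the lever, pressed after that, is caught down. One housing sits about 33 mm from where I set it inside; the images after that still showed it upright.

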